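# Refill the paste dispenser

## Robot

A 7-joint arm with a two-finger parallel gripper is mounted at the origin on a cart in front of the work surface, level with it; the furniture and walls round the work are solid. World frame = base frame: x ahead of the robot, y to its left, z up, the work surface at z = 0. Lengths are in m, angles in rad, forces in N, time in s.
With the tool pointing down it reaches from about 0.425 to 0.875 m from the base axis. Payload 9.9 kg.
Tool frame: the origin (TCP) lies on the centre line of the jaws, within the pads' length; the fingertips stand 8 mm ahead of it and the grasp point (between the pads) lies 11 mm behind it (manip.tip_reach is the distance from the TCP to the fingertips, in m); z points along the fingers, y is the line along which they close (so a half turn about z gives the same grasp; the last joint's range is limited). The gripper opens to 85 mm and grips with 20 to 120 N. Pads are 22 mm wide; open, the fingers measure 114 mm over their backs; the gripper's body (76 mm by 85 mm) begins 54 mm behind the grasp point. The pads swing forward as they close: fully open they stand 13 mm farther back than shut.
Start: joints at [1.022, 0.576, 0.025, 1.437, -0.015, 1.129, -0.057], TCP at [0.303, -0.603, 0.239] pointing down, gripper open.
Joint ranges: [-2.76, 2.76], [-0.34, 2.15], [-1.52, 1.57], [0.19, 2.46], [-1.09, 4.23], [0.17, 1.99], [-2.82, 2.82]. Speed limits (rad/s): [2.22, 2.22, 3.01, 3.01, 3.14, 3.14, 3.14].

## Interface

Orientations are given as a rotation vector (axis times angle).
In Python, from rig import manip gives the robot as it stands. The module is installed in compiled form; this text tells all that it offers.
- The arm moves only by the tool jog_arm, never from a script. Its argument "targets" is a list of rows, each an object with "travel": the shift along the tool's x, y, z in m, a list of three; "turn": the turn, a rotation vector about the tool's x, y, z in units of 6 degrees (1.0 is 6 degrees), a list of three; "grip": the opening, from 0 (shut) to 1 (fully open). In form: [{"travel": [tx, ty, tz], "turn": [rx, ry, rz], "grip": grip}, ...]. A call has exactly 8 rows; each row shifts and turns the commanded pose from where the row before left it, along the tool's axes as they then stand; what a row does not reach is not made up. A row lasts 1/10 s, in which the tool goes at most 50 mm and 8.59 degrees, less where a joint would pass 70% of its speed; a pose out of reach is approached as far as the arm can. A call with a gripper value outside its range is refused whole. The fingers move at their own pace and stop on an object; "newtons" is the grip in N (left out, the last holds). Time passes only in rows, so rows that do not move let the fingers close, or fill a call up. It gives the time, the measured TCP pose, the force, the opening and the grip force at its end, in the units of the state.
- manip.sense(): the state, without advancing time (a new reading comes with each control period).
- manip.camera(name): name is "side" or "top" or "wrist"; returns a dict with "image" (384x512x3 uint8, red, green, blue), "range_z" (384x512 float32, m along the optical axis (not along the pixel's ray), 0 where there is no reading), "mtx" (3x3 intrinsics, pixels), "world_to_cam" (4x4, takes a point from world to camera coordinates). Camera axes: x right, y up, looking along -z (the intrinsics and any distortion apply to the point x, -y, -z); pixel columns grow to the right and rows downward; lengths in m; the calibration is good to about 2 mm. A picture is of the moment at which its call begins.
- manip.sign_off(): hands the job in; it is judged then, once.
The state is a dict: "clock": time; "q": joint angles; "qd": joint speeds; "joint_efforts": joint torques, N m; "eef_pos": TCP position; "tcp_rot": TCP orientation; "contact_force": force on the tool from outside, world axes, zero at the start; "wrist_torque": the same for the moment, N m; "finger_gap": finger opening in m; "grip_force": force on a finger pad.
Only numpy, scipy, OpenCV 4.12 (cv2) and the standard library are available. Lean on these libraries where they do the work, as an engineer would, in place of code of your own. Each camera call takes 0.05 s, during which the arm holds its last target. There are 200 camera calls.

## Task

Refill the dispensing stand: lift the sprung clamp bar by its knob and turn it fully aside, lay each spent barrel from its channel flat into the grey tray, and lay every fresh barrel in a channel of its own with the nose towards the same side as the spent ones had theirs and the flange in the gap behind the rear rests. Only when all that is done, turn the bar back across the barrels and let it down onto them, then press the round, the square and the long key, one at a time in that order. No key may be pressed while the bar is up, and leave the small carton at the left and the glue bottle where they stand.

Things in the scene. Friction and masses are not known exactly. Their poses are not given: they have to be found in the camera images.
- dispenser: Dispensing stand, fixed; plate 150 x 258 x 10 mm, motor housing 48 mm high at x = 75 to 115 mm. Origin on the table under the middle channel. Three channels along x, 56 mm apart, each of two black V rests (x = -35 and +32, 12 mm thick, tops 45 mm high; fingers fit beside the barrel between them). Noses point to -x; the flange goes in the gap from x = 38 to 61 (at 50 to 55 when right).
- channel_1 (a point): Channel 1 (the one on the dispenser's +y side): where the origin of a well laid barrel comes to lie, 50 mm before the middle of the channel (at the dispenser's x = -50 mm) and 42 mm above the table, the barrel resting in the V rests; axes are those of the dispenser (the channel runs along x, nose to -x).
- channel_2 (a point): Channel 2 (the middle one): where the origin of a well laid barrel comes to lie, 50 mm before the middle of the channel (at the dispenser's x = -50 mm) and 42 mm above the table, the barrel resting in the V rests; axes are those of the dispenser (the channel runs along x, nose to -x).
- channel_3 (a point): Channel 3 (the -y one, nearest the clamp's pivot): where the origin of a well laid barrel comes to lie, 50 mm before the middle of the channel (at the dispenser's x = -50 mm) and 42 mm above the table, the barrel resting in the V rests; axes are those of the dispenser (the channel runs along x, nose to -x).
- clamp_lift (a joint): Height of the clamp bar, m: 0 down, 0.0015 on a barrel, max 0.035. Spring and weight press it down with 6 N, 10 N when lifted. Down, its tail sits in a notch and it cannot turn; lifted over 0.016 (0.022 to 0.028 is good) it turns and clears loaded barrels. Let go aside it rests on a collar at 0.016; let go back across, it springs down.
- clamp_arm (a joint): Turn of the bar, rad, about the vertical through clamp_pivot: 0 across the channels (knob on the dispenser's +y side), growing clockwise from above as the knob swings to the dispenser's +x, to 1.55 (beside the channels). Turns easily, stays where left; about 0.06 rad of play when down.
- clamp_knob (a point): Centre of the top of the upright round black knob on the bar's free end, 224 mm from the pivot axis: 24 mm in diameter, 40 mm tall above the bar's top (bar: dark steel, 20 mm wide, 10 mm thick, underside 53.5 mm above the table when down). It moves with the bar.
- clamp_pivot (a point): On the vertical axis about which the bar turns, 134 mm from the middle channel on the dispenser's -y side.
- tray: Open grey tray, fixed: 150 mm along x, 160 mm along y, 34 mm high, walls and floor about 4 mm. Origin under its centre on the table.
- key_panel: Grey key panel fixed to the table, 150 mm along its x, 70 mm wide, 30 mm high, with three keys in a row along x, 44 mm apart. Origin under its centre.
- key_round (a joint): Travel of the white round key, 24 mm in diameter, at the panel's -x end: 0 up, 0.006 m fully down (about 5 N); springs back. It counts as pressed beyond 0.0035.
- key_round_top (a point): Centre of the top of the round key, 24 mm in diameter, at the panel's -x end; 40 mm above the table when up.
- key_square (a joint): Travel of the white square key, 22 x 22 mm, in the middle: 0 up, 0.006 m fully down (about 5 N); springs back. It counts as pressed beyond 0.0035.
- key_square_top (a point): Centre of the top of the square key, 22 x 22 mm, in the middle; 40 mm above the table when up.
- key_long (a joint): Travel of the white long key, 18 x 46 mm, at the panel's +x end: 0 up, 0.006 m fully down (about 5 N); springs back. It counts as pressed beyond 0.0035.
- key_long_top (a point): Centre of the top of the long key, 18 x 46 mm, at the panel's +x end; 40 mm above the table when up.
- fresh_1: Fresh barrel (2 or 3 are there; an absent one reads None from the start): opaque white, 60 g, body 26 mm thick and 100 mm long along its x, capped black nose 16 mm thick. Origin on the axis where the nose begins: nose to x = -22 mm, body to +100, eared flange (46 x 26 mm, stops rolling) to +105. On the table the axis is 13 mm up. Grip across the body.
- fresh_2: Fresh barrel (2 or 3 are there; an absent one reads None from the start): opaque white, 60 g, body 26 mm thick and 100 mm long along its x, capped black nose 16 mm thick. Origin on the axis where the nose begins: nose to x = -22 mm, body to +100, eared flange (46 x 26 mm, stops rolling) to +105. On the table the axis is 13 mm up. Grip across the body.
- fresh_3: Fresh barrel (2 or 3 are there; an absent one reads None from the start): opaque white, 60 g, body 26 mm thick and 100 mm long along its x, capped black nose 16 mm thick. Origin on the axis where the nose begins: nose to x = -22 mm, body to +100, eared flange (46 x 26 mm, stops rolling) to +105. On the table the axis is 13 mm up. Grip across the body.
- spent_1: Spent barrel: clear plastic, uncapped thin nose (12 mm), black plunger run forward; else the size, origin and axes of a fresh barrel. One or two of spent_1, 2, 3 are there, at first in the channel of their number under the bar; an absent one reads None from the start.
- spent_2: Spent barrel: clear plastic, uncapped thin nose (12 mm), black plunger run forward; else the size, origin and axes of a fresh barrel. One or two of spent_1, 2, 3 are there, at first in the channel of their number under the bar; an absent one reads None from the start.
- spent_3: Spent barrel: clear plastic, uncapped thin nose (12 mm), black plunger run forward; else the size, origin and axes of a fresh barrel. One or two of spent_1, 2, 3 are there, at first in the channel of their number under the bar; an absent one reads None from the start.
- carton: Bystander: small brown closed carton, 45 x 62 x 40 mm high, at the left front; origin at its foot.
- glue: Bystander: small grey glue bottle, 37 mm wide, 60 mm high, at the right; origin at its foot.

How it is judged:
On the way, in this order (a step that is already met when the one before it is completed fails the run):
1. the clamp bar is lifted and turned well aside (at least 1.1 rad), off the notch (value of joint clamp_arm above 1.1 rad and value of joint clamp_lift above 0.012 m), for 0.2 s.
2. with the bar still aside, every fresh barrel lies in a channel, nose forward, and each spent barrel lies in the tray (((x of fresh_1 in the frame of channel_1 between -0.01 and 0.01 m and y of fresh_1 in the frame of channel_1 between -0.005 and 0.005 m and z of fresh_1 in the frame of channel_1 between -0.005 and 0.005 m and angle between the x axis of fresh_1 and the x axis of channel_1, either way round below 0.1 rad) or (x of fresh_1 in the frame of channel_2 between -0.01 and 0.01 m and y of fresh_1 in the frame of channel_2 between -0.005 and 0.005 m and z of fresh_1 in the frame of channel_2 between -0.005 and 0.005 m and angle between the x axis of fresh_1 and the x axis of channel_2, either way round below 0.1 rad) or (x of fresh_1 in the frame of channel_3 between -0.01 and 0.01 m and y of fresh_1 in the frame of channel_3 between -0.005 and 0.005 m and z of fresh_1 in the frame of channel_3 between -0.005 and 0.005 m and angle between the x axis of fresh_1 and the x axis of channel_3, either way round below 0.1 rad)) and ((x of fresh_2 in the frame of channel_1 between -0.01 and 0.01 m and y of fresh_2 in the frame of channel_1 between -0.005 and 0.005 m and z of fresh_2 in the frame of channel_1 between -0.005 and 0.005 m and angle between the x axis of fresh_2 and the x axis of channel_1, either way round below 0.1 rad) or (x of fresh_2 in the frame of channel_2 between -0.01 and 0.01 m and y of fresh_2 in the frame of channel_2 between -0.005 and 0.005 m and z of fresh_2 in the frame of channel_2 between -0.005 and 0.005 m and angle between the x axis of fresh_2 and the x axis of channel_2, either way round below 0.1 rad) or (x of fresh_2 in the frame of channel_3 between -0.01 and 0.01 m and y of fresh_2 in the frame of channel_3 between -0.005 and 0.005 m and z of fresh_2 in the frame of channel_3 between -0.005 and 0.005 m and angle between the x axis of fresh_2 and the x axis of channel_3, either way round below 0.1 rad)) and ((x of fresh_3 in the frame of channel_1 between -0.01 and 0.01 m and y of fresh_3 in the frame of channel_1 between -0.005 and 0.005 m and z of fresh_3 in the frame of channel_1 between -0.005 and 0.005 m and angle between the x axis of fresh_3 and the x axis of channel_1, either way round below 0.1 rad) or (x of fresh_3 in the frame of channel_2 between -0.01 and 0.01 m and y of fresh_3 in the frame of channel_2 between -0.005 and 0.005 m and z of fresh_3 in the frame of channel_2 between -0.005 and 0.005 m and angle between the x axis of fresh_3 and the x axis of channel_2, either way round below 0.1 rad) or (x of fresh_3 in the frame of channel_3 between -0.01 and 0.01 m and y of fresh_3 in the frame of channel_3 between -0.005 and 0.005 m and z of fresh_3 in the frame of channel_3 between -0.005 and 0.005 m and angle between the x axis of fresh_3 and the x axis of channel_3, either way round below 0.1 rad)) and x of spent_1 in the frame of tray between -0.075 and 0.075 m and y of spent_1 in the frame of tray between -0.08 and 0.08 m and z of spent_1 in the frame of tray between 0 and 0.04 m and angle between spent_1's own x axis and vertical between 1.39 and 1.75 rad and x of spent_2 in the frame of tray between -0.075 and 0.075 m and y of spent_2 in the frame of tray between -0.08 and 0.08 m and z of spent_2 in the frame of tray between 0 and 0.04 m and angle between spent_2's own x axis and vertical between 1.39 and 1.75 rad and x of spent_3 in the frame of tray between -0.075 and 0.075 m and y of spent_3 in the frame of tray between -0.08 and 0.08 m and z of spent_3 in the frame of tray between 0 and 0.04 m and angle between spent_3's own x axis and vertical between 1.39 and 1.75 rad and value of joint clamp_arm above 1 rad), for 0.2 s.
3. the bar is back across the channels and down on the barrels (((x of fresh_1 in the frame of channel_1 between -0.01 and 0.01 m and y of fresh_1 in the frame of channel_1 between -0.005 and 0.005 m and z of fresh_1 in the frame of channel_1 between -0.005 and 0.005 m and angle between the x axis of fresh_1 and the x axis of channel_1, either way round below 0.1 rad) or (x of fresh_1 in the frame of channel_2 between -0.01 and 0.01 m and y of fresh_1 in the frame of channel_2 between -0.005 and 0.005 m and z of fresh_1 in the frame of channel_2 between -0.005 and 0.005 m and angle between the x axis of fresh_1 and the x axis of channel_2, either way round below 0.1 rad) or (x of fresh_1 in the frame of channel_3 between -0.01 and 0.01 m and y of fresh_1 in the frame of channel_3 between -0.005 and 0.005 m and z of fresh_1 in the frame of channel_3 between -0.005 and 0.005 m and angle between the x axis of fresh_1 and the x axis of channel_3, either way round below 0.1 rad)) and ((x of fresh_2 in the frame of channel_1 between -0.01 and 0.01 m and y of fresh_2 in the frame of channel_1 between -0.005 and 0.005 m and z of fresh_2 in the frame of channel_1 between -0.005 and 0.005 m and angle between the x axis of fresh_2 and the x axis of channel_1, either way round below 0.1 rad) or (x of fresh_2 in the frame of channel_2 between -0.01 and 0.01 m and y of fresh_2 in the frame of channel_2 between -0.005 and 0.005 m and z of fresh_2 in the frame of channel_2 between -0.005 and 0.005 m and angle between the x axis of fresh_2 and the x axis of channel_2, either way round below 0.1 rad) or (x of fresh_2 in the frame of channel_3 between -0.01 and 0.01 m and y of fresh_2 in the frame of channel_3 between -0.005 and 0.005 m and z of fresh_2 in the frame of channel_3 between -0.005 and 0.005 m and angle between the x axis of fresh_2 and the x axis of channel_3, either way round below 0.1 rad)) and ((x of fresh_3 in the frame of channel_1 between -0.01 and 0.01 m and y of fresh_3 in the frame of channel_1 between -0.005 and 0.005 m and z of fresh_3 in the frame of channel_1 between -0.005 and 0.005 m and angle between the x axis of fresh_3 and the x axis of channel_1, either way round below 0.1 rad) or (x of fresh_3 in the frame of channel_2 between -0.01 and 0.01 m and y of fresh_3 in the frame of channel_2 between -0.005 and 0.005 m and z of fresh_3 in the frame of channel_2 between -0.005 and 0.005 m and angle between the x axis of fresh_3 and the x axis of channel_2, either way round below 0.1 rad) or (x of fresh_3 in the frame of channel_3 between -0.01 and 0.01 m and y of fresh_3 in the frame of channel_3 between -0.005 and 0.005 m and z of fresh_3 in the frame of channel_3 between -0.005 and 0.005 m and angle between the x axis of fresh_3 and the x axis of channel_3, either way round below 0.1 rad)) and x of spent_1 in the frame of tray between -0.075 and 0.075 m and y of spent_1 in the frame of tray between -0.08 and 0.08 m and z of spent_1 in the frame of tray between 0 and 0.04 m and angle between spent_1's own x axis and vertical between 1.39 and 1.75 rad and x of spent_2 in the frame of tray between -0.075 and 0.075 m and y of spent_2 in the frame of tray between -0.08 and 0.08 m and z of spent_2 in the frame of tray between 0 and 0.04 m and angle between spent_2's own x axis and vertical between 1.39 and 1.75 rad and x of spent_3 in the frame of tray between -0.075 and 0.075 m and y of spent_3 in the frame of tray between -0.08 and 0.08 m and z of spent_3 in the frame of tray between 0 and 0.04 m and angle between spent_3's own x axis and vertical between 1.39 and 1.75 rad and value of joint clamp_lift below 0.006 m and value of joint clamp_arm below 0.15 rad), for 0.2 s.
4. with the bar down, the round key is pressed (value of joint key_round above 0.0035 m and value of joint clamp_lift below 0.006 m and value of joint clamp_arm below 0.15 rad), for 0.05 s.
5. with the bar down, the square key is pressed (value of joint key_square above 0.0035 m and value of joint clamp_lift below 0.006 m and value of joint clamp_arm below 0.15 rad), for 0.05 s.
6. with the bar down, the long key is pressed (value of joint key_long above 0.0035 m and value of joint clamp_lift below 0.006 m and value of joint clamp_arm below 0.15 rad), for 0.05 s.
At the end, for the whole second after the job is handed in: Each fresh barrel lies in a channel (within 10 mm along, 5 mm across and in height, 0.1 rad; nose to the -x side), each spent one flat in the tray; the bar is across the channels (under 0.15 rad) and down (lift under 6 mm), the keys are up and all is at rest (all of step 3 and value of joint each of key_round, key_square, key_long below 0.002 m and linear speed of each of fresh_1, fresh_2, fresh_3, spent_1, spent_2, spent_3 below 0.03 m/s); the robot touches nothing.
It fails at once if a key is pressed while the clamp bar is up (value of joint any of key_round, key_square, key_long above 0.003 m and value of joint clamp_lift above 0.012 m).
It fails at once if two keys are pressed at once (value of joint each of key_round, key_square above 0.003 m or value of joint each of key_round, key_long above 0.003 m or value of joint each of key_square, key_long above 0.003 m).
It fails at once if the small carton or the glue bottle is pushed more than 40 mm or knocked over (distance of any of carton, glue from where it was at the start of the episode above 0.04 m or angle between any of carton, glue's own z axis and vertical above 0.6 rad).
Of spent_1, spent_2, spent_3 only 1 to 2 are there at a start; the rules pass over those that are not, and their reading is None.
Of fresh_1, fresh_2, fresh_3 only 2 to 3 are there at a start; the rules pass over those that are not, and their reading is None.
At some moment in a run one of fresh_1, fresh_2, fresh_3 may be knocked a few centimetres aside while the robot is not near it.
Once in a run the grip may slacken for a moment while it holds something.
It also fails if it takes over 210 s, if anything falls off the work surface, if the arm or the gripper's body presses on something with over 40 N, if the wrist force passes 120 N, or if a joint passes its speed limit or range.

## Working session

There is one attempt and no reset: what is moved stays moved. The work goes in short steps, Python scripts to look and compute and a tool call to move; the robot and the scene stay as the last step left them, time stands still between calls to the robot, and variables do not carry over. Pictures are saved under pics/ and viewed, at most 14 in all, crops included, and the job is handed in when it is done.

Besides the shell and the picture viewer there is one more tool, called after "Call:" by a JSON object that holds its "name" and its "arguments", one argument or row to a line. jog_arm: Moves the arm, as the interface text tells. Its arguments: {"type":"object","properties":{"targets":{"type":"array"},"newtons":{"type":"number"}},"required":["targets"]}

```bash
mkdir -p pics; cat > h.py <<'E'
import numpy as np,cv2
from scipy.spatial.transform import Rotation as R
from rig import manip
def cam(n,save=None):
    c=manip.camera(n)
    if save: cv2.imwrite(f'pics/{save}.png',c['image'][:,:,::-1])
    return c
def pts(c):
    "world xyz image from range"
    h,w=c['range_z'].shape;u,v=np.meshgrid(np.arange(w),np.arange(h));K=c['mtx'];z=c['range_z']
    P=np.stack([(u-K[0,2])/K[0,0]*z,-(v-K[1,2])/K[1,1]*z,-z,np.ones_like(z)],-1)
    W=P@np.linalg.inv(c['world_to_cam']).T
    W=W[...,:3];W[z==0]=np.nan;return W
def ray(c,u,v,zp):
    K=c['mtx'];T=np.linalg.inv(c['world_to_cam']);d=T[:3,:3]@np.array([(u-K[0,2])/K[0,0],-(v-K[1,2])/K[1,1],-1]);o=T[:3,3]
    return o+d*(zp-o[2])/d[2]
def proj(c,p):
    q=c['world_to_cam']@np.append(p,1);K=c['mtx'];return K[0,0]*q[0]/-q[2]+K[0,2],K[1,1]*-q[1]/-q[2]+K[1,2]
def st():
    s=manip.sense();print(round(s['clock'],2),'pos',np.round(s['eef_pos'],4),'rv',np.round(s['tcp_rot'],3),'F',np.round(s['contact_force'],1),'gap',round(float(s['finger_gap']),4),'gf',np.round(s['grip_force'],1));return s
E
python3 - <<'E'
from h import *
s=st();print(np.round(R.from_rotvec(s['tcp_rot']).as_matrix(),3))
print(s['q'])
for n in('top','side'):
    c=cam(n,n+'0');print(n,np.round(c['mtx'],1).tolist(),np.round(np.linalg.inv(c['world_to_cam'])[:3],3).tolist(),{k:v for k,v in c.items() if k not in('image','range_z','mtx','world_to_cam')})
E
```

```text
0.0 pos [ 0.3023 -0.603   0.2384] rv [-3.056e+00 -7.230e-01  1.000e-03] F [0.2 0.2 0.4] gap 0.0855 gf 0.0
[[ 0.894  0.448 -0.001]
 [ 0.448 -0.894  0.001]
 [-0.    -0.002 -1.   ]]
[ 1.02224261  0.57653598  0.02486358  1.43795683 -0.01499857  1.12897967
 -0.05649696]
top [[494.5, 0.0, 262.3], [0.0, 494.5, 185.1], [0.0, 0.0, 1.0]] [[-0.003, 0.985, -0.174, 0.238], [-1.0, -0.006, -0.014, -0.055], [-0.015, 0.174, 0.985, 1.464]] {}
side [[424.0, 0.0, 254.7], [0.0, 424.0, 188.2], [0.0, 0.0, 1.0]] [[0.946, 0.162, -0.28, 0.075], [-0.323, 0.408, -0.854, -1.281], [-0.024, 0.899, 0.438, 0.715]] {}
```

View pics/top0.png

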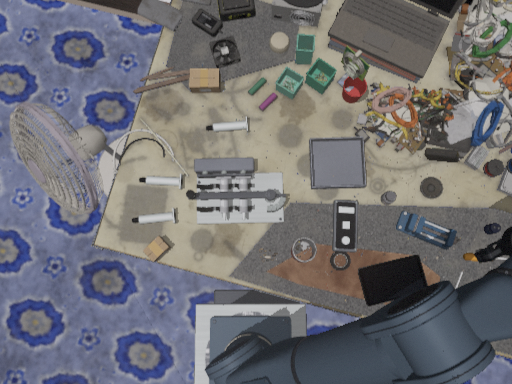

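View pics/side0.png

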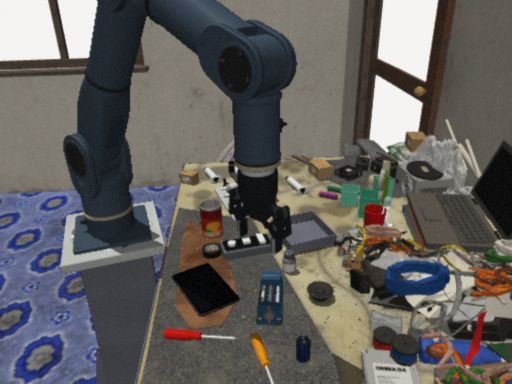

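```bash
python3 - <<'E'
from h import *
im=cv2.imread('pics/top0.png')[105:255,120:370]
cv2.imwrite('pics/crop0.png',cv2.resize(im,None,fx=3.2,fy=3.2,interpolation=cv2.INTER_CUBIC))
E
```

```text
(no output)
```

View pics/crop0.png

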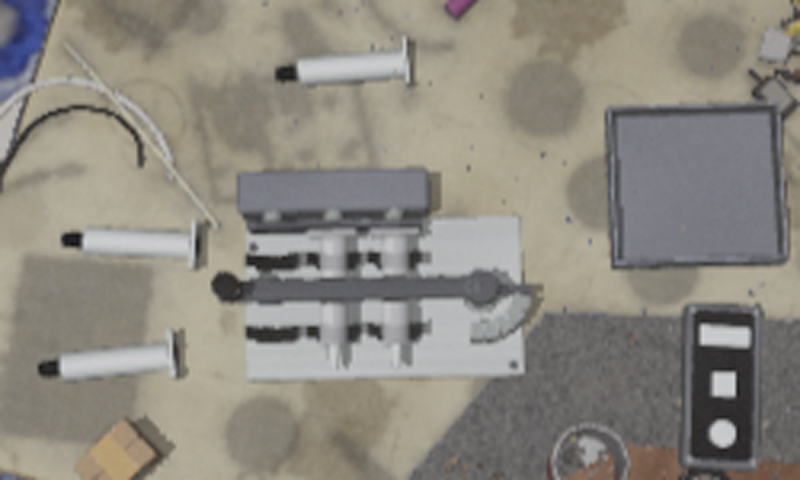

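```bash
python3 - <<'E'
from h import *
c=cam('top');W=pts(c);H=W[...,2];np.save('W0.npy',W)
hsv=cv2.cvtColor(c['image'],cv2.COLOR_RGB2HSV)
def show(name,m,box,n=3):
    x0,y0,x1,y1=box;mm=np.zeros(H.shape,np.uint8);mm[y0:y1,x0:x1]=m[y0:y1,x0:x1]
    k,l,s,ce=cv2.connectedComponentsWithStats(mm)
    for i in np.argsort(-s[1:,4])[:n]+1:
        if s[i,4]<8: continue
        q=W[l==i];r=cv2.minAreaRect((q[:,:2]*1000).astype(np.float32))
        print(name,'px',ce[i].round(1),'n',s[i,4],'mean',np.nanmean(q,0).round(4),'z',np.nanpercentile(q[:,2],[5,50,95]).round(4),'rect',np.round(r[0],1),np.round(r[1],1),round(r[2],1))
sat,val=hsv[...,1],hsv[...,2]
show('housing',(H>.042)&(H<.054),(190,150,265,180),1)
show('knob',H>.085,(180,185,205,205))
show('bar',(H>.057)&(H<.075),(180,185,300,205),1)
show('tray',(H>.027)&(H<.042),(300,130,372,200),1)
show('panel',(H>.02)&(H<.045),(325,195,362,255),1)
show('keys',(val>170)&(H>.03),(330,198,360,250),3)
show('plate',(H>.005)&(H<.016)&(sat<40)&(val>130),(190,170,300,230),1)
for n,b in (('fA',(200,112,256,140)),('fB',(132,170,188,193)),('fC',(125,205,182,230))):
    show(n+'white',(val>150)&(sat<60)&(H>.004),b,1); show(n+'blk',(val<70)&(H>.002),b,1)
show('rests',(H>.03)&(H<.05)&(val<70),(190,175,265,225),8)
show('carton',(H>.02)&(H<.06),(140,225,180,265),1)
st()
E
```

```text
housing px [223.5 166.2] n 894 mean [0.5448 0.0786 0.0478] z [0.0432 0.0478 0.0525] rect [538.   79.1] [ 64.4 174.2] 0.2
knob px [190.2 194.2] n 67 mean [0.4534 0.1656 0.1029] z [0.0939 0.1042 0.1076] rect [454.2 166.2] [23. 22.] 14.7
bar px [235.8 195.3] n 606 mean [0.4555 0.041  0.0641] z [0.059  0.0639 0.0691] rect [455.9  44.3] [ 33.2 231.9] 1.0
tray px [359.  157.5] n 147 mean [ 0.5719 -0.3211  0.0331] z [0.0282 0.0331 0.0386] rect [ 559.7 -299.6] [150.8  76.8] 2.5
panel px [344.9 226.7] n 1279 mean [ 0.3673 -0.2732  0.0318] z [0.0247 0.0314 0.0408] rect [ 366.9 -274.3] [ 70.7 158. ] 87.9
keys px [345.7 209.7] n 82 mean [ 0.4156 -0.276   0.0397] z [0.0347 0.0397 0.0446] rect [ 416.3 -277. ] [41.1 15.7] 89.3
keys px [345.9 224.9] n 48 mean [ 0.3713 -0.275   0.0404] z [0.036  0.0404 0.0452] rect [ 371.2 -274.9] [17.7 17.9] 88.5
keys px [345.5 240. ] n 44 mean [ 0.3282 -0.2724  0.04  ] z [0.0364 0.0399 0.045 ] rect [ 328.3 -272.4] [18.  18.4] 45.6
plate px [244.6 214.5] n 1070 mean [0.4063 0.0183 0.0105] z [0.0061 0.0106 0.0148] rect [416.5  33.8] [ 71.7 258.9] 1.7
fAwhite px [230.
[... 1155 characters left out ...]
9.7] 84.1
rests px [249.4 208.1] n 13 mean [0.4214 0.0028 0.0417] z [0.0358 0.0414 0.0475] rect [421.5   2.5] [10.5  9.2] 1.1
rests px [229.8 185.9] n 12 mean [0.4872 0.0605 0.0399] z [0.035  0.039  0.0469] rect [487.4  59.6] [11.6  6.6] 0.5
rests px [248.9 185.4] n 11 mean [0.4881 0.0043 0.0427] z [0.0368 0.0429 0.0474] rect [487.7   4.2] [ 6.3 10.8] 88.6
rests px [230.  208.2] n 11 mean [0.4216 0.0592 0.0401] z [0.036  0.0387 0.0455] rect [420.5  58.2] [9.2 9.1] 85.1
carton px [156. 249.] n 372 mean [0.3048 0.2709 0.0399] z [0.0292 0.0406 0.046 ] rect [305.6 272.2] [47.  61.8] 43.4
0.15 pos [ 0.3024 -0.6031  0.2386] rv [-3.056e+00 -7.230e-01  1.000e-03] F [ 0.3 -0.7 -0. ] gap 0.0857 gf 0.0
```

```bash
cat >> h.py <<'E'
import sys,json
def rot(psi):
    a=np.radians(psi);c,s=np.cos(a),np.sin(a);return np.array([[c,s,0],[s,-c,0],[0,0,-1.]])
def plan(*wps,step=.045,ang=8.):
    """suggest rows (tool axes) through waypoints (x,y,z,psi_deg[,n]) from the measured pose; prints equal rows per leg"""
    s=manip.sense();p=np.array(s['eef_pos'],float);Rm=R.from_rotvec(s['tcp_rot']).as_matrix();psi=np.degrees(np.arctan2(Rm[1,0],Rm[0,0]))
    print('from',p.round(4),'psi',psi.round(2),'tilt',np.round(Rm[:2,2],4),'q',np.round(s['q'],2))
    for w in wps:
        t=np.array(w[:3],float);d=t-p;da=(w[3]-psi+180)%360-180
        n=int(w[4]) if len(w)>4 else max(1,int(np.ceil(max(np.linalg.norm(d)/step,abs(da)/ang))))
        print(n,'rows to',w)
        if abs(da)<1.5:
            print('   each',(rot(psi).T@d/n).round(4).tolist(),'rz',round(-da/6/n,3))
        else:
            for i in range(n): print('   ',(rot(psi+da*i/n).T@d/n).round(4).tolist(),'rz',round(-da/6/n,3))
        p=t;psi=w[3]
E
python3 - <<'E'
from h import *
plan((.42,-.30,.24,26.6,8),(.454,.166,.24,90))
E
```

```text
from [ 0.3024 -0.6031  0.2386] psi 26.64 tilt [-0.0007  0.0011] q [ 1.02  0.58  0.02  1.44 -0.01  1.13 -0.06]
8 rows to (0.42, -0.3, 0.24, 26.6, 8)
   each [0.0301, -0.0273, -0.0002] rz 0.001
11 rows to (0.454, 0.166, 0.24, 90)
    [0.0217, -0.0365, 0.0] rz -0.961
    [0.0253, -0.0341, 0.0] rz -0.961
    [0.0286, -0.0314, 0.0] rz -0.961
    [0.0316, -0.0284, 0.0] rz -0.961
    [0.0343, -0.0251, 0.0] rz -0.961
    [0.0366, -0.0215, 0.0] rz -0.961
    [0.0386, -0.0177, 0.0] rz -0.961
    [0.0402, -0.0137, 0.0] rz -0.961
    [0.0414, -0.0096, 0.0] rz -0.961
    [0.0421, -0.0054, 0.0] rz -0.961
    [0.0425, -0.0012, 0.0] rz -0.961
```

Call:
{"name": "jog_arm", "arguments": {
  "targets": [
    {"travel":[0.03,-0.027,0],"turn":[0,0,0],"grip":1},
    {"travel":[0.03,-0.027,0],"turn":[0,0,0],"grip":1},
    {"travel":[0.03,-0.027,0],"turn":[0,0,0],"grip":1},
    {"travel":[0.03,-0.027,0],"turn":[0,0,0],"grip":1},
    {"travel":[0.03,-0.027,0],"turn":[0,0,0],"grip":1},
    {"travel":[0.03,-0.027,0],"turn":[0,0,0],"grip":1},
    {"travel":[0.03,-0.027,0],"turn":[0,0,0],"grip":1},
    {"travel":[0.03,-0.027,0],"turn":[0,0,0],"grip":1}
  ]
}}

```text
clock: 0.95
eef_pos: [0.4206, -0.3011, 0.2393]
tcp_rot: [-3.057, -0.723, 0.0]
contact_force: [1.6, 0.3, -0.0]
finger_gap: 0.0852
grip_force: 0.0
```

```bash
python3 - <<'E'
from h import *
plan((.454,.166,.18,90,12))
E
```

```text
from [ 0.4206 -0.3011  0.2393] psi 26.63 tilt [-0.      0.0001] q [ 0.55  0.34 -0.03  1.85  0.01  0.95 -0.59]
12 rows to (0.454, 0.166, 0.18, 90, 12)
    [0.0199, -0.0335, 0.0049] rz -0.88
    [0.0229, -0.0316, 0.0049] rz -0.88
    [0.0257, -0.0293, 0.0049] rz -0.88
    [0.0283, -0.0268, 0.0049] rz -0.88
    [0.0307, -0.0241, 0.0049] rz -0.88
    [0.0328, -0.0212, 0.0049] rz -0.88
    [0.0346, -0.0181, 0.0049] rz -0.88
    [0.0361, -0.0148, 0.0049] rz -0.88
    [0.0373, -0.0114, 0.0049] rz -0.88
    [0.0382, -0.0079, 0.0049] rz -0.88
    [0.0388, -0.0044, 0.0049] rz -0.88
    [0.039, -0.0008, 0.0049] rz -0.88
```

Call:
{"name": "jog_arm", "arguments": {
  "targets": [
    {"travel":[0.02,-0.0335,0.005],"turn":[0,0,-0.88],"grip":1},
    {"travel":[0.023,-0.0315,0.005],"turn":[0,0,-0.88],"grip":1},
    {"travel":[0.0255,-0.0295,0.005],"turn":[0,0,-0.88],"grip":1},
    {"travel":[0.0285,-0.027,0.005],"turn":[0,0,-0.88],"grip":1},
    {"travel":[0.0305,-0.024,0.005],"turn":[0,0,-0.88],"grip":1},
    {"travel":[0.033,-0.021,0.005],"turn":[0,0,-0.88],"grip":1},
    {"travel":[0.0345,-0.018,0.005],"turn":[0,0,-0.88],"grip":1},
    {"travel":[0.036,-0.015,0.005],"turn":[0,0,-0.88],"grip":1}
  ]
}}

```text
clock: 1.75
eef_pos: [0.4424, 0.0101, 0.1992]
tcp_rot: [2.588, 1.781, 0.0]
contact_force: [1.7, 0.1, -0.3]
finger_gap: 0.0854
grip_force: 0.0
```

Call:
{"name": "jog_arm", "arguments": {
  "targets": [
    {"travel":[0.0375,-0.0115,0.005],"turn":[0,0,-0.88],"grip":0.8},
    {"travel":[0.038,-0.008,0.005],"turn":[0,0,-0.88],"grip":0.8},
    {"travel":[0.039,-0.0045,0.005],"turn":[0,0,-0.88],"grip":0.8},
    {"travel":[0.039,-0.001,0.005],"turn":[0,0,-0.88],"grip":0.8},
    {"travel":[0,0,0],"turn":[0,0,0],"grip":0.8},
    {"travel":[0,0,0.03],"turn":[0,0,0],"grip":0.8},
    {"travel":[0,0,0],"turn":[0,0,0],"grip":0.8},
    {"travel":[0,0,0],"turn":[0,0,0],"grip":0.8}
  ]
}}

```text
clock: 2.55
eef_pos: [0.4529, 0.1639, 0.1493]
tcp_rot: [-2.222, -2.22, 0.003]
contact_force: [-0.6, 1.2, 0.3]
finger_gap: 0.0684
grip_force: 0.0
```

```bash
python3 - <<'E'
from h import *
plan((.4543,.1662,.078,90.5))
c=cam('wrist','w1');print(proj(c,(.454,.166,.1035)));W=pts(c)
m=(W[...,2]>.095)&(W[...,2]<.11)&(abs(W[...,0]-.454)<.03)&(abs(W[...,1]-.166)<.03)
q=W[m];print(len(q),q.mean(0),cv2.minAreaRect((q[:,:2]*1000).astype(np.float32)))
st()
E
```

```text
from [0.4529 0.1639 0.1493] psi 89.94 tilt [-0.0015 -0.0008] q [-0.15  0.43 -0.4   2.04  0.25  0.72 -0.71]
2 rows to (0.4543, 0.1662, 0.078, 90.5)
   each [0.0012, 0.0007, 0.0357] rz -0.046
(np.float64(257.53062126507683), np.float64(209.7619905952167))
889 [0.45558266 0.16822245 0.10307936] ((455.67742919921875, 167.2635498046875), (23.647214889526367, 23.479656219482422), 67.75971221923828)
2.6 pos [0.4534 0.1641 0.1499] rv [ 2.223  2.22  -0.   ] F [ 0.2 -0.6 -0.3] gap 0.0687 gf 0.0
```

View pics/w1.png

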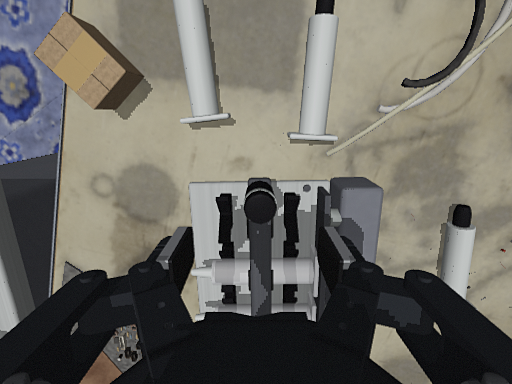

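Call:
{"name": "jog_arm", "arguments": {
  "targets": [
    {"travel":[0.0029,0.0018,0.03],"turn":[0,0,0],"grip":0.8},
    {"travel":[0,0,0.03],"turn":[0,0,0],"grip":0.8},
    {"travel":[0,0,0.012],"turn":[0,0,0],"grip":0.8},
    {"travel":[0,0,0],"turn":[0,0,0],"grip":0.8},
    {"travel":[0,0,0],"turn":[0,0,0],"grip":0.2},
    {"travel":[0,0,0],"turn":[0,0,0],"grip":0.1},
    {"travel":[0,0,0],"turn":[0,0,0],"grip":0.1},
    {"travel":[0,0,0],"turn":[0,0,0],"grip":0.1}
  ],
  "newtons": 70
}}

```text
clock: 3.4
eef_pos: [0.4557, 0.1678, 0.0782]
tcp_rot: [2.221, 2.221, 0.003]
contact_force: [0.1, 0.7, 6.3]
finger_gap: 0.0225
grip_force: 68.2
```

Call:
{"name": "jog_arm", "arguments": {
  "targets": [
    {"travel":[0,0,0],"turn":[0,0,0],"grip":0.1},
    {"travel":[0,0,0],"turn":[0,0,0],"grip":0.1},
    {"travel":[0,0,-0.006],"turn":[0,0,0],"grip":0.1},
    {"travel":[0,0,-0.007],"turn":[0,0,0],"grip":0.1},
    {"travel":[0,0,-0.007],"turn":[0,0,0],"grip":0.1},
    {"travel":[0,0,-0.005],"turn":[0,0,0],"grip":0.1},
    {"travel":[0,0,0],"turn":[0,0,0],"grip":0.1},
    {"travel":[0,0,0],"turn":[0,0,0],"grip":0.1}
  ],
  "newtons": 70
}}

```text
clock: 4.2
eef_pos: [0.4549, 0.1667, 0.1025]
tcp_rot: [2.222, 2.22, -0.001]
contact_force: [1.6, -5.4, -9.2]
finger_gap: 0.022
grip_force: 68.8
```

```bash
python3 - <<'E'
from h import *
plan();st()
c=cam('side','s1')
E
```

```text
from [0.4549 0.1667 0.1025] psi 89.96 tilt [-0.0004 -0.0008] q [-0.19  0.5  -0.37  2.08  0.31  0.61 -0.77]
4.2 pos [0.4549 0.1667 0.1025] rv [ 2.222e+00  2.220e+00 -1.000e-03] F [ 1.6 -5.4 -9.2] gap 0.022 gf 68.8
```

Call:
{"name": "jog_arm", "arguments": {
  "targets": [
    {"travel":[-0.0018,0.028,0],"turn":[0,0,1.2],"grip":0.1},
    {"travel":[-0.0018,0.028,0],"turn":[0,0,1.2],"grip":0.1},
    {"travel":[-0.0018,0.028,0],"turn":[0,0,1.2],"grip":0.1},
    {"travel":[-0.0018,0.028,0],"turn":[0,0,1.2],"grip":0.1},
    {"travel":[-0.0018,0.028,0],"turn":[0,0,1.2],"grip":0.1},
    {"travel":[-0.0018,0.028,0],"turn":[0,0,1.2],"grip":0.1},
    {"travel":[0,0,0],"turn":[0,0,0],"grip":0.1},
    {"travel":[0,0,0],"turn":[0,0,0],"grip":0.1}
  ]
}}

```text
clock: 5.05
eef_pos: [0.6092, 0.1082, 0.1023]
tcp_rot: [-2.882, -1.247, -0.005]
contact_force: [3.5, 3.4, -8.4]
finger_gap: 0.022
grip_force: 69.1
```

```bash
python3 - <<'E'
from h import *
plan();st()
a=np.radians(90-85.5);print('end',.457+.224*np.sin(np.radians(86)),-.057+.224*np.cos(np.radians(86)))
E
```

```text
from [0.6092 0.1082 0.1023] psi 46.81 tilt [0.0021 0.0027] q [-0.15  0.63 -0.16  1.75  0.13  0.77 -1.13]
5.05 pos [0.6092 0.1082 0.1023] rv [-2.882 -1.247 -0.005] F [ 3.5  3.4 -8.4] gap 0.022 gf 69.1
end 0.6804543472582006 -0.04137454988131595
```

Call:
{"name": "jog_arm", "arguments": {
  "targets": [
    {"travel":[-0.0018,0.028,0],"turn":[0,0,1.2],"grip":0.1},
    {"travel":[-0.0018,0.028,0],"turn":[0,0,1.2],"grip":0.1},
    {"travel":[-0.0018,0.028,0],"turn":[0,0,1.2],"grip":0.1},
    {"travel":[-0.0018,0.028,0],"turn":[0,0,1.2],"grip":0.1},
    {"travel":[-0.0018,0.028,0],"turn":[0,0,1.2],"grip":0.1},
    {"travel":[-0.0018,0.028,0],"turn":[0,0,1.2],"grip":0.1},
    {"travel":[0,0,0],"turn":[0,0,0],"grip":0.1},
    {"travel":[0,0,0.004],"turn":[0,0,0],"grip":0.1}
  ]
}}

```text
clock: 5.85
eef_pos: [0.6819, -0.0421, 0.1003]
tcp_rot: [-3.139, -0.098, -0.014]
contact_force: [14.3, 1.4, -0.4]
finger_gap: 0.0223
grip_force: 69.8
```

Call:
{"name": "jog_arm", "arguments": {
  "targets": [
    {"travel":[0,0,0.003],"turn":[0,0,0],"grip":0.1},
    {"travel":[0,0,0],"turn":[0,0,0],"grip":0.1},
    {"travel":[0,0,0],"turn":[0,0,0],"grip":0.6},
    {"travel":[0,0,0],"turn":[0,0,0],"grip":0.6},
    {"travel":[0,0,0],"turn":[0,0,0],"grip":0.6},
    {"travel":[0,0,-0.035],"turn":[0,0,0],"grip":0.6},
    {"travel":[0,0,-0.035],"turn":[0,0,0],"grip":0.6},
    {"travel":[0,0,0],"turn":[0,0,0],"grip":0.6}
  ]
}}

```text
clock: 6.65
eef_pos: [0.68, -0.0424, 0.1704]
tcp_rot: [3.14, 0.098, 0.011]
contact_force: [1.5, -0.5, 0.0]
finger_gap: 0.0511
grip_force: 0.0
```

```bash
python3 - <<'E'
from h import *
st()
c=cam('top','t2');W=pts(c);H=W[...,2]
im=c['image'][105:255,120:370,::-1];cv2.imwrite('pics/crop2.png',cv2.resize(im,None,fx=3.2,fy=3.2,interpolation=cv2.INTER_CUBIC))
plan((.4556,.0215,.12,0.5),(.4556,.0215,.031,0.5))
E
```

```text
6.65 pos [ 0.68   -0.0424  0.1704] rv [3.14  0.098 0.011] F [ 1.5 -0.5  0. ] gap 0.0511 gf 0.0
from [ 0.6788 -0.0423  0.1679] psi 3.6 tilt [0.0042 0.0001] q [-0.04  0.64  0.06  1.52 -0.04  0.98 -1.48]
6 rows to (0.4556, 0.0215, 0.12, 0.5)
    [-0.0365, -0.0129, 0.008] rz 0.086
    [-0.0366, -0.0126, 0.008] rz 0.086
    [-0.0367, -0.0123, 0.008] rz 0.086
    [-0.0368, -0.012, 0.008] rz 0.086
    [-0.0369, -0.0116, 0.008] rz 0.086
    [-0.037, -0.0113, 0.008] rz 0.086
2 rows to (0.4556, 0.0215, 0.031, 0.5)
   each [0.0, 0.0, 0.0445] rz -0.0
```

View pics/crop2.png

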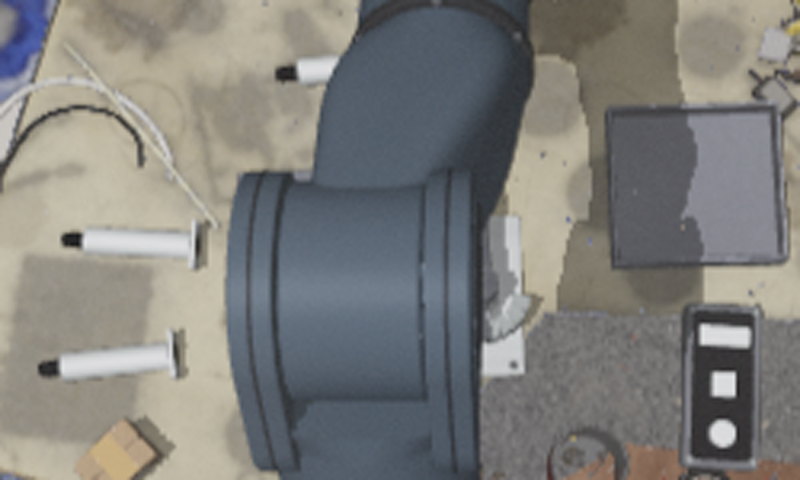

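Call:
{"name": "jog_arm", "arguments": {
  "targets": [
    {"travel":[-0.0368,-0.0126,0],"turn":[0,0,0.08],"grip":0.55},
    {"travel":[-0.0368,-0.0126,0],"turn":[0,0,0.08],"grip":0.55},
    {"travel":[-0.0368,-0.012,0],"turn":[0,0,0.08],"grip":0.55},
    {"travel":[-0.0368,-0.012,0.01],"turn":[0,0,0.08],"grip":0.55},
    {"travel":[-0.037,-0.0116,0.01],"turn":[0,0,0.08],"grip":0.55},
    {"travel":[-0.037,-0.0113,0.01],"turn":[0,0,0.08],"grip":0.55},
    {"travel":[0,0,0.01],"turn":[0,0,0],"grip":0.55},
    {"travel":[0,0,0],"turn":[0,0,0],"grip":0.55}
  ],
  "newtons": 40
}}

```text
clock: 7.5
eef_pos: [0.4523, 0.0207, 0.1242]
tcp_rot: [3.141, 0.021, -0.004]
contact_force: [1.2, -0.0, -0.7]
finger_gap: 0.0466
grip_force: 0.0
```

```bash
python3 - <<'E'
from h import *
st()
c=cam('wrist','w2');W=pts(c);H=W[...,2]
for z,n in((.042,'ch3'),):
    print(proj(c,(.4205,.0215,.045)),proj(c,(.4875,.0215,.045)))
v=cv2.cvtColor(c['image'],cv2.COLOR_RGB2HSV)[...,2]
m=((v<60)&(H>.036)&(H<.05)&(abs(W[...,0]-.455)<.06)&(W[...,1]>-.03)&(W[...,1]<.18)).astype(np.uint8)
k,l,s,ce=cv2.connectedComponentsWithStats(m)
for i in range(1,k):
    if s[i,4]>40: q=W[l==i];print(ce[i].round(),s[i,4],q.mean(0).round(4),q.min(0).round(4),q.max(0).round(4))
t=cam('top');
for a,b in((607,108),(782,103),(790,262),(612,268)): print(ray(t,120+a/3.2,105+b/3.2,.034).round(4))
plan((.4556,.0215,.031,0.5))
E
```

```text
7.5 pos [0.4523 0.0207 0.1242] rv [ 3.141  0.021 -0.004] F [ 1.2 -0.  -0.7] gap 0.0466 gf 0.0
(np.float64(254.5660183190004), np.float64(231.79547653185614)) (np.float64(255.66700118500015), np.float64(154.26788812472637))
[ 95. 150.] 259 [0.4882 0.1505 0.0409] [0.4826 0.1445 0.036 ] [0.4936 0.1571 0.046 ]
[141. 150.] 156 [0.4893 0.1133 0.0419] [0.4833 0.1081 0.036 ] [0.4943 0.1202 0.0456]
[162. 150.] 181 [0.4892 0.0959 0.0421] [0.4836 0.0918 0.0378] [0.4946 0.1008 0.046 ]
[210. 150.] 186 [0.4899 0.058  0.0417] [0.4841 0.0529 0.036 ] [0.4954 0.0645 0.0455]
[233. 150.] 195 [0.4902 0.0396 0.0415] [0.4846 0.0343 0.036 ] [0.4955 0.0452 0.0465]
[280. 150.] 201 [0.4907 0.0025 0.0414] [ 0.4849 -0.0028  0.036 ] [0.4962 0.0076 0.0463]
[150. 226.] 134 [0.4228 0.1123 0.0417] [0.4162 0.107  0.036 ] [0.4276 0.1192 0.0459]
[215. 226.] 105 [0.4245 0.0558 0.0423] [0.4174 0.0519 0.0362] [0.4286 0.0635 0.0466]
[235. 226.] 167 [0.4237 0.0386 0.0414] [0.4173 0.0335 0.036 ] [0.4291 0.0437 0.0458]
[278. 226.] 162 [0.4245 0.0014 0.0413] [ 0.418  -0.0038  0.0362] [0.4295 0.0063 0.046 ]
[108. 227.] 211 [0.4217 0.1494 0.0408] [0.4157 0.1431 0.0362] [0.4269 0.155  0.0461]
[170. 227.] 149 [0.4228 0.095  0.042 ] [0.4165 0.0906 0.0371] [0.4282 0.1001 0.0456]
[ 0.6297 -0.1765  0.034 ]
[ 0.6333 -0.3393  0.034 ]
[ 0.4831 -0.3407  0.034 ]
[ 0.4785 -0.1781  0.034 ]
from [0.4545 0.0204 0.1252] psi 0.71 tilt [ 0.     -0.0001] q [-0.19  0.42  0.06  2.14 -0.04  0.58 -1.66]
3 rows to (0.4556, 0.0215, 0.031, 0.5)
   each [0.0004, -0.0004, 0.0314] rz 0.012
```

View pics/w2.png

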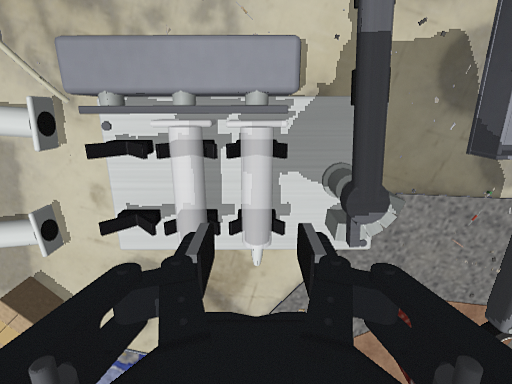

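Call:
{"name": "jog_arm", "arguments": {
  "targets": [
    {"travel":[0.0025,-0.0006,0.03],"turn":[0,0,0],"grip":0.55},
    {"travel":[0,0,0.03],"turn":[0,0,0],"grip":0.55},
    {"travel":[0,0,0.025],"turn":[0,0,0],"grip":0.55},
    {"travel":[0,0,0],"turn":[0,0,0],"grip":0.55},
    {"travel":[0,0,0],"turn":[0,0,0],"grip":0.2},
    {"travel":[0,0,0],"turn":[0,0,0],"grip":0.1},
    {"travel":[0,0,0],"turn":[0,0,0],"grip":0.1},
    {"travel":[0,0,0],"turn":[0,0,0],"grip":0.1}
  ],
  "newtons": 45
}}

```text
clock: 8.4
eef_pos: [0.4572, 0.0203, 0.0415]
tcp_rot: [3.141, 0.018, 0.004]
contact_force: [0.2, -5.3, 5.2]
finger_gap: 0.024
grip_force: 44.5
```

```bash
python3 - <<'E'
from h import *
st()
plan((.457,.021,.15,0.7),(.583,-.25,.15,91),(.583,-.25,.0175,91))
E
```

```text
8.4 pos [0.4572 0.0203 0.0415] rv [3.141 0.018 0.004] F [ 0.2 -5.3  5.2] gap 0.024 gf 44.5
from [0.4572 0.0203 0.0415] psi 0.65 tilt [ 0.0025 -0.0005] q [-0.17  0.57  0.04  2.21 -0.06  0.35 -1.65]
3 rows to (0.457, 0.021, 0.15, 0.7)
   each [-0.0001, -0.0002, -0.0362] rz -0.003
12 rows to (0.583, -0.25, 0.15, 91)
    [0.0102, 0.0227, 0.0] rz -1.254
    [0.0072, 0.0239, 0.0] rz -1.254
    [0.004, 0.0246, 0.0] rz -1.254
    [0.0007, 0.0249, 0.0] rz -1.254
    [-0.0025, 0.0248, 0.0] rz -1.254
    [-0.0058, 0.0242, 0.0] rz -1.254
    [-0.0089, 0.0233, 0.0] rz -1.254
    [-0.0119, 0.0219, 0.0] rz -1.254
    [-0.0146, 0.0202, 0.0] rz -1.254
    [-0.0171, 0.0181, 0.0] rz -1.254
    [-0.0194, 0.0157, 0.0] rz -1.254
    [-0.0212, 0.013, 0.0] rz -1.254
3 rows to (0.583, -0.25, 0.0175, 91)
   each [0.0, 0.0, 0.0442] rz 0.0
```

Call:
{"name": "jog_arm", "arguments": {
  "targets": [
    {"travel":[0,0,-0.03],"turn":[0,0,0],"grip":0.1},
    {"travel":[0,0,-0.04],"turn":[0,0,0],"grip":0.1},
    {"travel":[0,0,-0.04],"turn":[0,0,0],"grip":0.1},
    {"travel":[0.01,0.0227,0],"turn":[0,0,-1.25],"grip":0.1},
    {"travel":[0.0072,0.024,0],"turn":[0,0,-1.25],"grip":0.1},
    {"travel":[0.004,0.0246,0],"turn":[0,0,-1.25],"grip":0.1},
    {"travel":[0.0007,0.025,0],"turn":[0,0,-1.25],"grip":0.1},
    {"travel":[-0.0025,0.0248,0],"turn":[0,0,-1.25],"grip":0.1}
  ]
}}

```text
clock: 9.2
eef_pos: [0.5092, -0.0927, 0.1514]
tcp_rot: [2.965, 1.037, 0.002]
contact_force: [-0.0, 1.2, -0.7]
finger_gap: 0.0236
grip_force: 44.5
```

Call:
{"name": "jog_arm", "arguments": {
  "targets": [
    {"travel":[-0.0058,0.0242,0],"turn":[0,0,-1.25],"grip":0.1},
    {"travel":[-0.009,0.0233,0],"turn":[0,0,-1.25],"grip":0.1},
    {"travel":[-0.012,0.022,0],"turn":[0,0,-1.25],"grip":0.1},
    {"travel":[-0.0146,0.02,0],"turn":[0,0,-1.25],"grip":0.1},
    {"travel":[-0.017,0.018,0],"turn":[0,0,-1.25],"grip":0.1},
    {"travel":[-0.0194,0.0157,0],"turn":[0,0,-1.25],"grip":0.1},
    {"travel":[-0.021,0.013,0],"turn":[0,0,-1.25],"grip":0.1},
    {"travel":[0,0,0],"turn":[0,0,0],"grip":0.1}
  ]
}}

```text
clock: 10.0
eef_pos: [0.5819, -0.2542, 0.1509]
tcp_rot: [2.206, 2.233, -0.001]
contact_force: [0.2, -0.3, -0.4]
finger_gap: 0.0245
grip_force: 44.5
```

```bash
python3 - <<'E'
from h import *
st()
plan((.583,-.25,.0175,91,4))
c=cam('wrist','w3')
E
```

```text
10.0 pos [ 0.5819 -0.2542  0.1509] rv [ 2.206e+00  2.233e+00 -1.000e-03] F [ 0.2 -0.3 -0.4] gap 0.0245 gf 44.5
from [ 0.5819 -0.2542  0.1509] psi 90.7 tilt [ 0.0014 -0.0021] q [ 0.56  0.61 -0.36  1.65  0.26  0.92  0.11]
4 rows to (0.583, -0.25, 0.0175, 91, 4)
   each [0.0011, 0.0003, 0.0334] rz -0.012
```

View pics/w3.png

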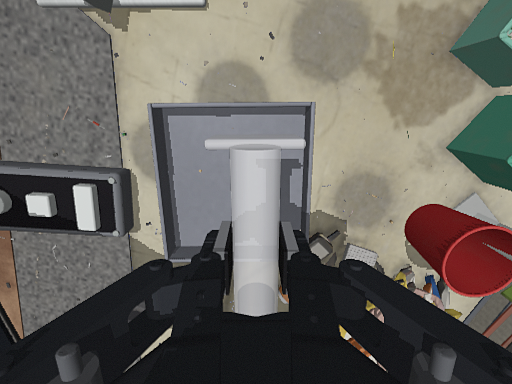

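Call:
{"name": "jog_arm", "arguments": {
  "targets": [
    {"travel":[0.004,0.001,0.035],"turn":[0,0,0],"grip":0.1},
    {"travel":[0,0,0.04],"turn":[0,0,0],"grip":0.1},
    {"travel":[0,0,0.04],"turn":[0,0,0],"grip":0.1},
    {"travel":[0,0,0.0175],"turn":[0,0,0],"grip":0.1},
    {"travel":[0,0,0],"turn":[0,0,0],"grip":0.1},
    {"travel":[0,0,0],"turn":[0,0,0],"grip":0.42},
    {"travel":[0,0,0],"turn":[0,0,0],"grip":0.42},
    {"travel":[0,0,-0.02],"turn":[0,0,0],"grip":0.42}
  ]
}}

```text
clock: 10.85
eef_pos: [0.5813, -0.2454, 0.0371]
tcp_rot: [-2.206, -2.234, 0.002]
contact_force: [-0.8, 1.1, 0.4]
finger_gap: 0.036
grip_force: 0.0
```

Call:
{"name": "jog_arm", "arguments": {
  "targets": [
    {"travel":[0,0,-0.04],"turn":[0,0,0],"grip":0.55},
    {"travel":[0,0,-0.04],"turn":[0,0,0],"grip":0.55},
    {"travel":[0,0,-0.03],"turn":[0,0,0],"grip":0.55},
    {"travel":[0,0,0],"turn":[0,0,0],"grip":0.55},
    {"travel":[0,0,0],"turn":[0,0,0],"grip":0.55},
    {"travel":[0,0,0],"turn":[0,0,0],"grip":0.55},
    {"travel":[0,0,0],"turn":[0,0,0],"grip":0.55},
    {"travel":[0,0,0],"turn":[0,0,0],"grip":0.55}
  ]
}}

```text
clock: 11.65
eef_pos: [0.5819, -0.246, 0.1468]
tcp_rot: [-2.206, -2.234, 0.001]
contact_force: [0.1, -0.2, -0.4]
finger_gap: 0.0472
grip_force: 0.0
```

```bash
python3 - <<'E'
from h import *
st()
plan((.4567,.0768,.15,.7,14),(.4567,.0768,.041,.7))
c=cam('wrist','w4')
W=pts(c);m=(abs(W[...,0]-.56)<.065)&(abs(W[...,1]+.255)<.07)&(W[...,2]>.02)&(W[...,2]<.04)
q=W[m];print(len(q),cv2.minAreaRect((q[:,:2]*1000).astype(np.float32)),np.percentile(q[:,2],[50,98]))
E
```

```text
11.65 pos [ 0.5819 -0.246   0.1468] rv [-2.206e+00 -2.234e+00  1.000e-03] F [ 0.1 -0.2 -0.4] gap 0.0472 gf 0.0
from [ 0.5819 -0.246   0.1468] psi 90.72 tilt [-0.0015  0.0007] q [ 0.55  0.62 -0.36  1.66  0.26  0.91  0.1 ]
14 rows to (0.4567, 0.0768, 0.15, 0.7, 14)
    [0.0232, -0.0087, -0.0002] rz 1.072
    [0.0221, -0.0112, -0.0002] rz 1.072
    [0.0207, -0.0136, -0.0002] rz 1.072
    [0.019, -0.0158, -0.0002] rz 1.072
    [0.0171, -0.0178, -0.0002] rz 1.072
    [0.015, -0.0197, -0.0002] rz 1.072
    [0.0127, -0.0212, -0.0002] rz 1.072
    [0.0103, -0.0225, -0.0002] rz 1.072
    [0.0077, -0.0235, -0.0002] rz 1.072
    [0.005, -0.0242, -0.0002] rz 1.072
    [0.0023, -0.0246, -0.0002] rz 1.072
    [-0.0005, -0.0247, -0.0002] rz 1.072
    [-0.0033, -0.0245, -0.0002] rz 1.072
    [-0.006, -0.024, -0.0002] rz 1.072
3 rows to (0.4567, 0.0768, 0.041, 0.7)
   each [0.0, 0.0, 0.0363] rz -0.0
2870 ((581.14599609375, -249.16107177734375), (45.56182861328125, 125.45892333984375), 0.7461860179901123) [0.02801402 0.0304965 ]
```

Call:
{"name": "jog_arm", "arguments": {
  "targets": [
    {"travel":[0.0232,-0.0087,0],"turn":[0,0,1.07],"grip":0.55},
    {"travel":[0.022,-0.0112,0],"turn":[0,0,1.07],"grip":0.55},
    {"travel":[0.0207,-0.0136,0],"turn":[0,0,1.07],"grip":0.55},
    {"travel":[0.019,-0.0158,0],"turn":[0,0,1.07],"grip":0.55},
    {"travel":[0.017,-0.0178,0],"turn":[0,0,1.07],"grip":0.55},
    {"travel":[0.015,-0.0197,0],"turn":[0,0,1.07],"grip":0.55},
    {"travel":[0.0127,-0.0212,0],"turn":[0,0,1.07],"grip":0.55},
    {"travel":[0.0103,-0.0225,0],"turn":[0,0,1.07],"grip":0.55}
  ]
}}

```text
clock: 12.5
eef_pos: [0.5101, -0.0609, 0.1475]
tcp_rot: [-2.96, -1.051, 0.001]
contact_force: [0.2, 0.4, -0.0]
finger_gap: 0.0469
grip_force: 0.0
```

Call:
{"name": "jog_arm", "arguments": {
  "targets": [
    {"travel":[0.0077,-0.0235,0],"turn":[0,0,1.07],"grip":0.55},
    {"travel":[0.005,-0.0242,0],"turn":[0,0,1.07],"grip":0.55},
    {"travel":[0.0023,-0.0246,0],"turn":[0,0,1.07],"grip":0.55},
    {"travel":[-0.0005,-0.0247,0],"turn":[0,0,1.07],"grip":0.55},
    {"travel":[-0.0033,-0.0245,0],"turn":[0,0,1.07],"grip":0.55},
    {"travel":[-0.006,-0.024,0],"turn":[0,0,1.07],"grip":0.55},
    {"travel":[0,0,0],"turn":[0,0,0],"grip":0.55},
    {"travel":[0,0,0],"turn":[0,0,0],"grip":0.55}
  ]
}}

```text
clock: 13.3
eef_pos: [0.4568, 0.0768, 0.1477]
tcp_rot: [3.141, 0.028, -0.0]
contact_force: [0.2, 0.2, -0.2]
finger_gap: 0.0471
grip_force: 0.0
```

```bash
python3 - <<'E'
from h import *
plan((.4567,.0768,.041,.7,3))
E
```

```text
from [0.4568 0.0768 0.1477] psi 1.01 tilt [-0.0002 -0.0003] q [-0.32  0.39  0.07  2.1  -0.04  0.66 -1.78]
3 rows to (0.4567, 0.0768, 0.041, 0.7, 3)
   each [-0.0, -0.0, 0.0356] rz 0.017
```

Call:
{"name": "jog_arm", "arguments": {
  "targets": [
    {"travel":[0,0,0.04],"turn":[0,0,0],"grip":0.55},
    {"travel":[0,0,0.04],"turn":[0,0,0],"grip":0.55},
    {"travel":[0,0,0.027],"turn":[0,0,0.04],"grip":0.55},
    {"travel":[0,0,0],"turn":[0,0,0],"grip":0.55},
    {"travel":[0,0,0],"turn":[0,0,0],"grip":0.2},
    {"travel":[0,0,0],"turn":[0,0,0],"grip":0.1},
    {"travel":[0,0,0],"turn":[0,0,0],"grip":0.1},
    {"travel":[0,0,0],"turn":[0,0,0],"grip":0.1}
  ]
}}

```text
clock: 14.1
eef_pos: [0.4577, 0.0762, 0.042]
tcp_rot: [-3.141, -0.016, -0.004]
contact_force: [0.1, -2.1, 5.3]
finger_gap: 0.0241
grip_force: 44.8
```

Call:
{"name": "jog_arm", "arguments": {
  "targets": [
    {"travel":[0,0,-0.03],"turn":[0,0,0],"grip":0.1},
    {"travel":[0,0,-0.04],"turn":[0,0,0],"grip":0.1},
    {"travel":[0,0,-0.04],"turn":[0,0,0],"grip":0.1},
    {"travel":[0,0,0],"turn":[0,0,0],"grip":0.1},
    {"travel":[0,0,0],"turn":[0,0,0],"grip":0.1},
    {"travel":[0,0,0],"turn":[0,0,0],"grip":0.1},
    {"travel":[0,0,0],"turn":[0,0,0],"grip":0.1},
    {"travel":[0,0,0],"turn":[0,0,0],"grip":0.1}
  ]
}}

```text
clock: 14.9
eef_pos: [0.4563, 0.0763, 0.1499]
tcp_rot: [3.141, 0.016, -0.003]
contact_force: [0.2, 0.1, 0.5]
finger_gap: 0.0244
grip_force: 44.4
```

```bash
python3 - <<'E'
from h import *
st();plan((.5285,-.249,.15,91,14))
E
```

```text
14.9 pos [0.4563 0.0763 0.1499] rv [ 3.141e+00  1.600e-02 -3.000e-03] F [0.2 0.1 0.5] gap 0.0244 gf 44.4
from [0.4563 0.0763 0.1499] psi 0.6 tilt [-0.0019 -0.0005] q [-0.32  0.39  0.07  2.1  -0.04  0.66 -1.78]
14 rows to (0.5285, -0.249, 0.15, 91, 14)
    [0.0049, 0.0233, -0.0] rz -1.076
    [0.0023, 0.0237, -0.0] rz -1.076
    [-0.0004, 0.0238, -0.0] rz -1.076
    [-0.0031, 0.0236, -0.0] rz -1.076
    [-0.0057, 0.0231, -0.0] rz -1.076
    [-0.0083, 0.0223, -0.0] rz -1.076
    [-0.0107, 0.0212, -0.0] rz -1.076
    [-0.0131, 0.0199, -0.0] rz -1.076
    [-0.0152, 0.0183, -0.0] rz -1.076
    [-0.0172, 0.0165, -0.0] rz -1.076
    [-0.0189, 0.0144, -0.0] rz -1.076
    [-0.0204, 0.0122, -0.0] rz -1.076
    [-0.0217, 0.0098, -0.0] rz -1.076
    [-0.0226, 0.0073, -0.0] rz -1.076
```

Call:
{"name": "jog_arm", "arguments": {
  "targets": [
    {"travel":[0.005,0.0233,0],"turn":[0,0,-1.08],"grip":0.1},
    {"travel":[0.0023,0.0237,0],"turn":[0,0,-1.08],"grip":0.1},
    {"travel":[-0.0004,0.0238,0],"turn":[0,0,-1.08],"grip":0.1},
    {"travel":[-0.003,0.0236,0],"turn":[0,0,-1.08],"grip":0.1},
    {"travel":[-0.0057,0.023,0],"turn":[0,0,-1.08],"grip":0.1},
    {"travel":[-0.0083,0.0223,0],"turn":[0,0,-1.08],"grip":0.1},
    {"travel":[-0.0107,0.0212,0],"turn":[0,0,-1.08],"grip":0.1},
    {"travel":[-0.013,0.02,0],"turn":[0,0,-1.08],"grip":0.1}
  ]
}}

```text
clock: 15.7
eef_pos: [0.4984, -0.1103, 0.15]
tcp_rot: [-2.814, -1.394, 0.002]
contact_force: [-0.3, 0.4, -0.3]
finger_gap: 0.0244
grip_force: 44.4
```

Call:
{"name": "jog_arm", "arguments": {
  "targets": [
    {"travel":[-0.0152,0.0183,0],"turn":[0,0,-1.08],"grip":0.1},
    {"travel":[-0.0172,0.0165,0],"turn":[0,0,-1.08],"grip":0.1},
    {"travel":[-0.019,0.0144,0],"turn":[0,0,-1.08],"grip":0.1},
    {"travel":[-0.0204,0.0122,0],"turn":[0,0,-1.08],"grip":0.1},
    {"travel":[-0.0217,0.01,0],"turn":[0,0,-1.08],"grip":0.1},
    {"travel":[-0.0226,0.0073,0],"turn":[0,0,-1.08],"grip":0.1},
    {"travel":[0,0,0],"turn":[0,0,0],"grip":0.1},
    {"travel":[0,0,0],"turn":[0,0,0],"grip":0.1}
  ]
}}

```text
clock: 16.5
eef_pos: [0.5297, -0.2488, 0.1498]
tcp_rot: [-2.197, -2.242, 0.0]
contact_force: [1.1, 0.1, -1.8]
finger_gap: 0.024
grip_force: 44.4
```

```bash
python3 - <<'E'
from h import *
st();plan((.5285,-.249,.018,91,4))
E
```

```text
16.5 pos [ 0.5297 -0.2488  0.1498] rv [-2.197 -2.242  0.   ] F [ 1.1  0.1 -1.8] gap 0.024 gf 44.4
from [ 0.5297 -0.2488  0.1498] psi 91.16 tilt [-0.0014  0.0013] q [ 0.59  0.55 -0.35  1.78  0.24  0.85  0.14]
4 rows to (0.5285, -0.249, 0.018, 91, 4)
   each [-0.0, -0.0003, 0.0329] rz 0.007
```

Call:
{"name": "jog_arm", "arguments": {
  "targets": [
    {"travel":[0,-0.001,0.035],"turn":[0,0,0],"grip":0.1},
    {"travel":[0,0,0.04],"turn":[0,0,0],"grip":0.1},
    {"travel":[0,0,0.04],"turn":[0,0,0],"grip":0.1},
    {"travel":[0,0,0.0165],"turn":[0,0,0],"grip":0.1},
    {"travel":[0,0,0],"turn":[0,0,0],"grip":0.1},
    {"travel":[0,0,0],"turn":[0,0,0],"grip":0.42},
    {"travel":[0,0,0],"turn":[0,0,0],"grip":0.42},
    {"travel":[0,0,-0.02],"turn":[0,0,0],"grip":0.42}
  ]
}}

```text
clock: 17.3
eef_pos: [0.5283, -0.2479, 0.0385]
tcp_rot: [-2.194, -2.245, 0.001]
contact_force: [-0.3, -0.9, -0.1]
finger_gap: 0.0359
grip_force: 0.0
```

Call:
{"name": "jog_arm", "arguments": {
  "targets": [
    {"travel":[0,0,-0.04],"turn":[0,0,0],"grip":0.65},
    {"travel":[0,0,-0.045],"turn":[0,0,0],"grip":0.65},
    {"travel":[0,0,-0.045],"turn":[0,0,0],"grip":0.65},
    {"travel":[0,0,0],"turn":[0,0,0],"grip":0.65},
    {"travel":[0,0,0],"turn":[0,0,0],"grip":0.65},
    {"travel":[0,0,0],"turn":[0,0,0],"grip":0.65},
    {"travel":[0,0,0],"turn":[0,0,0],"grip":0.65},
    {"travel":[0,0,0],"turn":[0,0,0],"grip":0.65}
  ]
}}

```text
clock: 18.1
eef_pos: [0.5287, -0.2484, 0.1683]
tcp_rot: [-2.194, -2.246, 0.001]
contact_force: [0.4, -0.5, 0.5]
finger_gap: 0.0558
grip_force: 0.0
```

```bash
cat >> h.py <<'E'
def fresh(c,x0,x1,y0,y1,zc=.013,sh=np.inf):
    "white bodies lying free in a world window: body centre (grip point), angle of barrel x (nose->flange), from ranged points of the body's crown"
    W=pts(c);hsv=cv2.cvtColor(c['image'],cv2.COLOR_RGB2HSV);H=W[...,2]
    win=(W[...,0]>x0)&(W[...,0]<x1)&(W[...,1]>y0)&(W[...,1]<y1)
    m=(win&(H>zc-.005)&(H<zc+.02)&(((hsv[...,2]>130)&(hsv[...,1]<60))|(hsv[...,2]<75))).astype(np.uint8)
    k,l,s,ce=cv2.connectedComponentsWithStats(m,connectivity=8);out=[]
    for i in range(1,k):
        if s[i,4]<150: continue
        q=W[l==i];v=hsv[...,2][l==i];wh=q[v>130];bl=q[v<75]
        r=cv2.minAreaRect((q[:,:2]*1000).astype(np.float32));b=cv2.boxPoints(r)/1000
        e=b[1]-b[0];f=b[2]-b[1];ax=e if np.hypot(*e)>np.hypot(*f) else f;ax=ax/np.hypot(*ax)
        ctr=np.array(r[0])/1000
        crown=wh[wh[:,2]>zc+.007];
        vx,vy,px,py=cv2.fitLine(crown[:,:2].astype(np.float32),cv2.DIST_HUBER,0,.01,.01).ravel();d=np.array([vx,vy])
        nose=np.median(bl[:,:2],0) if len(bl)>5 else None
        if nose is not None and (nose-ctr)@d>0:d=-d
        n=np.array([-d[1],d[0]]);t=(q[:,:2]-[px,py])@d
        org=np.array([px,py])+d*((np.percentile(t,.5)+np.percentile(t,99.5))/2-.0415) # span -22..105
        g=org+d*.05
        print('barrel px',ce[i].round(),'n',s[i,4],'len',round(np.ptp(t)*1000),'grip',g.round(4),'ang',np.degrees(np.arctan2(d[1],d[0])).round(1),'crown z',np.percentile(wh[:,2],95).round(4),'blk',len(bl));out.append((g,d))
    return out
E
python3 - <<'E'
from h import *
st();c=cam('top','t3');im=c['image'][105:255,120:370,::-1];cv2.imwrite('pics/crop3.png',cv2.resize(im,None,fx=3.2,fy=3.2,interpolation=cv2.INTER_CUBIC))
fresh(c,.3,.75,.18,.38);fresh(c,.6,.75,-.02,.18)
E
```

```text
18.1 pos [ 0.5287 -0.2484  0.1683] rv [-2.194e+00 -2.246e+00  1.000e-03] F [ 0.4 -0.5  0.5] gap 0.0558 gf 0.0
barrel px [163. 145.] n 195 len 230 grip [0.6204 0.2676] ang 40.2 crown z 0.0307 blk 0
barrel px [164. 181.] n 312 len 107 grip [0.5072 0.2677] ang 86.6 crown z 0.0296 blk 9
barrel px [157. 218.] n 320 len 105 grip [0.3967 0.2842] ang 96.7 crown z 0.03 blk 9
barrel px [229. 126.] n 314 len 126 grip [0.6746 0.0648] ang -84.5 crown z 0.0302 blk 25
```

View pics/crop3.png

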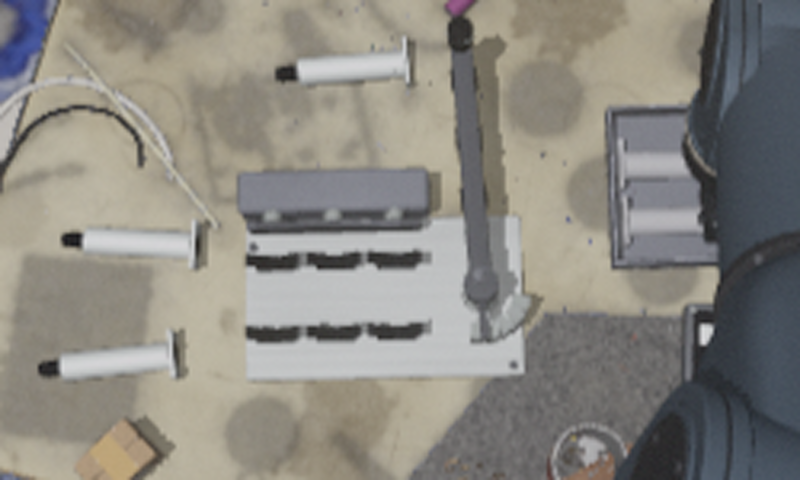

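```bash
python3 - <<'E'
from h import *
plan((.6746,.065,.16,95.5,8))
E
```

```text
from [ 0.5289 -0.2484  0.1684] psi 91.32 tilt [-0.0014  0.0008] q [ 0.6   0.53 -0.37  1.77  0.23  0.89  0.15]
8 rows to (0.6746, 0.065, 0.16, 95.5, 8)
    [0.0388, 0.0191, 0.0011] rz -0.087
    [0.0386, 0.0195, 0.0011] rz -0.087
    [0.0384, 0.0198, 0.0011] rz -0.087
    [0.0382, 0.0202, 0.0011] rz -0.087
    [0.038, 0.0205, 0.0011] rz -0.087
    [0.0378, 0.0209, 0.0011] rz -0.087
    [0.0376, 0.0212, 0.0011] rz -0.087
    [0.0375, 0.0215, 0.0011] rz -0.087
```

Call:
{"name": "jog_arm", "arguments": {
  "targets": [
    {"travel":[0.039,0.018,0],"turn":[0,0,-0.1],"grip":0.65},
    {"travel":[0.039,0.018,0],"turn":[0,0,-0.1],"grip":0.65},
    {"travel":[0.039,0.018,0],"turn":[0,0,-0.1],"grip":0.65},
    {"travel":[0.039,0.018,0],"turn":[0,0,-0.1],"grip":0.65},
    {"travel":[0.039,0.018,0],"turn":[0,0,-0.1],"grip":0.65},
    {"travel":[0.039,0.018,0],"turn":[0,0,-0.1],"grip":0.65},
    {"travel":[0.039,0.018,0],"turn":[0,0,-0.1],"grip":0.65},
    {"travel":[0.039,0.018,0],"turn":[0,0,-0.1],"grip":0.65}
  ]
}}

```text
clock: 18.95
eef_pos: [0.6546, 0.0729, 0.1686]
tcp_rot: [-2.099, -2.337, 0.001]
contact_force: [0.3, -0.4, -0.6]
finger_gap: 0.0552
grip_force: 0.0
```

```bash
python3 - <<'E'
from h import *
st();c=cam('wrist','w5');print(proj(c,(.6746,.065,.013)))
fresh(c,.6,.75,-.02,.18)
plan((.6746,.065,.013,95.5,4))
E
```

```text
18.95 pos [0.6546 0.0729 0.1686] rv [-2.099e+00 -2.337e+00  1.000e-03] F [ 0.3 -0.4 -0.6] gap 0.0552 gf 0.0
(np.float64(272.88694129054056), np.float64(184.90813212268245))
barrel px [276. 179.] n 2384 len 126 grip [0.6779 0.0647] ang -85.3 crown z 0.0263 blk 305
from [0.6557 0.0831 0.1689] psi 96.64 tilt [0.0007 0.0069] q [ 0.03  0.63 -0.39  1.56  0.26  1.   -0.31]
4 rows to (0.6746, 0.065, 0.013, 95.5, 4)
   each [-0.005, 0.0042, 0.039] rz 0.048
```

View pics/w5.png

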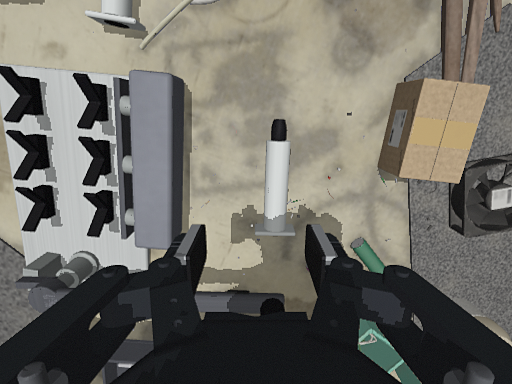

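Call:
{"name": "jog_arm", "arguments": {
  "targets": [
    {"travel":[-0.01,0.009,0.02],"turn":[0,0,0.15],"grip":0.65},
    {"travel":[-0.01,0.009,0.02],"turn":[0,0,0],"grip":0.65},
    {"travel":[0,0,0.015],"turn":[0,0,0],"grip":0.65},
    {"travel":[0,0,0],"turn":[0,0,0],"grip":0.65},
    {"travel":[0,0,0],"turn":[0,0,0],"grip":0.65},
    {"travel":[0,0,0],"turn":[0,0,0],"grip":0.65},
    {"travel":[0,0,0],"turn":[0,0,0],"grip":0.65},
    {"travel":[0,0,0],"turn":[0,0,0],"grip":0.65}
  ]
}}

```text
clock: 19.8
eef_pos: [0.6745, 0.0534, 0.1152]
tcp_rot: [2.117, 2.32, 0.002]
contact_force: [0.9, 0.3, 0.0]
finger_gap: 0.0552
grip_force: 0.0
```

```bash
python3 - <<'E'
from h import *
st();c=cam('wrist','w6');
g,d=fresh(c,.6,.75,-.02,.18)[0]
plan((*g,.013,np.degrees(np.arctan2(d[1],d[0]))+180,4))
E
```

```text
19.8 pos [0.6745 0.0534 0.1152] rv [2.117e+00 2.320e+00 2.000e-03] F [0.9 0.3 0. ] gap 0.0552 gf 0.0
barrel px [261. 169.] n 3666 len 125 grip [0.6781 0.065 ] ang -85.3 crown z 0.0261 blk 491
from [0.6744 0.0532 0.115 ] psi 95.22 tilt [0.001  0.0001] q [ 0.06  0.71 -0.36  1.57  0.29  0.92 -0.31]
4 rows to (np.float64(0.6780802523372511), np.float64(0.06503614626565407), 0.013, np.float32(94.73812), 4)
   each [0.0029, 0.0012, 0.0255] rz 0.02
```

Call:
{"name": "jog_arm", "arguments": {
  "targets": [
    {"travel":[0.0115,0.004,0.02],"turn":[0,0,0.08],"grip":0.65},
    {"travel":[0,0,0.04],"turn":[0,0,0],"grip":0.65},
    {"travel":[0,0,0.042],"turn":[0,0,0],"grip":0.65},
    {"travel":[0,0,0],"turn":[0,0,0],"grip":0.65},
    {"travel":[0,0,0],"turn":[0,0,0],"grip":0.2},
    {"travel":[0,0,0],"turn":[0,0,0],"grip":0.1},
    {"travel":[0,0,0],"turn":[0,0,0],"grip":0.1},
    {"travel":[0,0,0],"turn":[0,0,0],"grip":0.1}
  ],
  "newtons": 45
}}

```text
clock: 20.65
eef_pos: [0.6789, 0.0652, 0.015]
tcp_rot: [2.126, 2.309, 0.005]
contact_force: [-0.2, 0.4, 7.3]
finger_gap: 0.0243
grip_force: 44.9
```

Call:
{"name": "jog_arm", "arguments": {
  "targets": [
    {"travel":[0,0,0],"turn":[0,0,0],"grip":0.1},
    {"travel":[0,0,-0.03],"turn":[0,0,0],"grip":0.1},
    {"travel":[0,0,-0.04],"turn":[0,0,0],"grip":0.1},
    {"travel":[0,0,-0.04],"turn":[0,0,0],"grip":0.1},
    {"travel":[0,0,-0.02],"turn":[0,0,0],"grip":0.1},
    {"travel":[0,0,0],"turn":[0,0,0],"grip":0.1},
    {"travel":[0,0,0],"turn":[0,0,0],"grip":0.1},
    {"travel":[0,0,0],"turn":[0,0,0],"grip":0.1}
  ]
}}

```text
clock: 21.45
eef_pos: [0.6765, 0.0646, 0.1415]
tcp_rot: [-2.127, -2.311, 0.002]
contact_force: [0.1, 0.1, -1.7]
finger_gap: 0.0246
grip_force: 44.4
```

```bash
python3 - <<'E'
from h import *
st()
plan((.457,.021,.14,180.7,14))
E
```

```text
21.45 pos [0.6765 0.0646 0.1415] rv [-2.127e+00 -2.311e+00  2.000e-03] F [ 0.1  0.1 -1.7] gap 0.0246 gf 44.4
from [0.6765 0.0646 0.1415] psi 94.73 tilt [-0.0014 -0.0004] q [ 0.04  0.69 -0.36  1.53  0.27  0.98 -0.32]
14 rows to (0.457, 0.021, 0.14, 180.7, 14)
    [-0.0018, -0.0159, 0.0001] rz -1.023
    [-0.0001, -0.016, 0.0001] rz -1.023
    [0.0016, -0.0159, 0.0001] rz -1.023
    [0.0033, -0.0156, 0.0001] rz -1.023
    [0.005, -0.0152, 0.0001] rz -1.023
    [0.0066, -0.0146, 0.0001] rz -1.023
    [0.0081, -0.0138, 0.0001] rz -1.023
    [0.0095, -0.0129, 0.0001] rz -1.023
    [0.0108, -0.0118, 0.0001] rz -1.023
    [0.012, -0.0105, 0.0001] rz -1.023
    [0.0131, -0.0092, 0.0001] rz -1.023
    [0.014, -0.0077, 0.0001] rz -1.023
    [0.0147, -0.0062, 0.0001] rz -1.023
    [0.0153, -0.0046, 0.0001] rz -1.023
```

Call:
{"name": "jog_arm", "arguments": {
  "targets": [
    {"travel":[-0.0018,-0.016,0],"turn":[0,0,-1.02],"grip":0.1},
    {"travel":[0,-0.016,0],"turn":[0,0,-1.02],"grip":0.1},
    {"travel":[0.0016,-0.016,0],"turn":[0,0,-1.02],"grip":0.1},
    {"travel":[0.0033,-0.0156,0],"turn":[0,0,-1.02],"grip":0.1},
    {"travel":[0.005,-0.0152,0],"turn":[0,0,-1.02],"grip":0.1},
    {"travel":[0.0066,-0.0146,0],"turn":[0,0,-1.02],"grip":0.1},
    {"travel":[0.008,-0.0138,0],"turn":[0,0,-1.02],"grip":0.1},
    {"travel":[0.0095,-0.013,0],"turn":[0,0,-1.02],"grip":0.1}
  ]
}}

```text
clock: 22.25
eef_pos: [0.55, 0.0399, 0.1412]
tcp_rot: [-0.971, -2.985, 0.001]
contact_force: [0.1, -0.3, -0.3]
finger_gap: 0.0244
grip_force: 44.4
```

Call:
{"name": "jog_arm", "arguments": {
  "targets": [
    {"travel":[0.0108,-0.0118,0],"turn":[0,0,-1.02],"grip":0.1},
    {"travel":[0.012,-0.0105,0],"turn":[0,0,-1.02],"grip":0.1},
    {"travel":[0.013,-0.009,0],"turn":[0,0,-1.02],"grip":0.1},
    {"travel":[0.014,-0.0077,0],"turn":[0,0,-1.02],"grip":0.1},
    {"travel":[0.0147,-0.006,0],"turn":[0,0,-1.02],"grip":0.1},
    {"travel":[0.0153,-0.0046,0],"turn":[0,0,-1.02],"grip":0.1},
    {"travel":[0,0,0],"turn":[0,0,0],"grip":0.1},
    {"travel":[0,0,0],"turn":[0,0,0],"grip":0.1}
  ]
}}

```text
clock: 23.05
eef_pos: [0.4576, 0.022, 0.1419]
tcp_rot: [0.007, -3.141, -0.001]
contact_force: [1.0, 0.5, -0.1]
finger_gap: 0.0243
grip_force: 44.4
```

```bash
python3 - <<'E'
from h import *
st()
plan((.457,.0207,.0435,180.7,4))
c=cam('wrist','w7');W=pts(c)
for y in(.021,):
  print(proj(c,(.4025,y-.002,.11)),proj(c,(.487,y,.045)),proj(c,(.4205,y,.045)))
E
```

```text
23.05 pos [0.4576 0.022  0.1419] rv [ 7.000e-03 -3.141e+00 -1.000e-03] F [ 1.   0.5 -0.1] gap 0.0243 gf 44.4
from [0.4576 0.022  0.1419] psi -179.75 tilt [-0.0007  0.0005] q [ 0.44  0.49 -0.83  2.1   0.52  0.77  0.86]
4 rows to (0.457, 0.0207, 0.0435, 180.7, 4)
   each [0.0002, -0.0003, 0.0246] rz -0.019
(np.float64(249.86221621924932), np.float64(135.54417449686682)) (np.float64(253.4923208796408), np.float64(222.1284459595536)) (np.float64(253.70119848433328), np.float64(149.94596167830946))
```

View pics/w7.png

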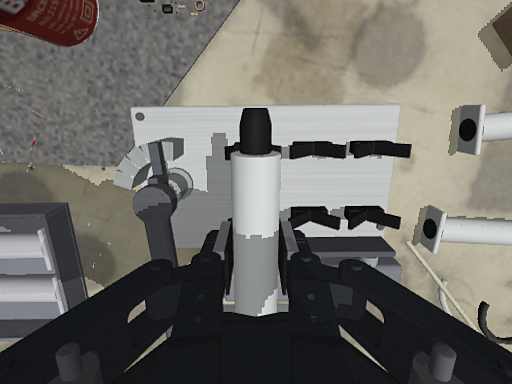

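Call:
{"name": "jog_arm", "arguments": {
  "targets": [
    {"travel":[0.0006,-0.0012,0.03],"turn":[0,0,-0.08],"grip":0.1},
    {"travel":[0,0,0.035],"turn":[0,0,0],"grip":0.1},
    {"travel":[0,0,0.022],"turn":[0,0,0],"grip":0.1},
    {"travel":[0,0,0.006],"turn":[0,0,0],"grip":0.1},
    {"travel":[0,0,0.0052],"turn":[0,0,0],"grip":0.1},
    {"travel":[0,0,0],"turn":[0,0,0],"grip":0.1},
    {"travel":[0,0,0],"turn":[0,0,0],"grip":0.1},
    {"travel":[0,0,0],"turn":[0,0,0],"grip":0.1}
  ]
}}

```text
clock: 23.9
eef_pos: [0.4577, 0.0209, 0.0447]
tcp_rot: [-0.023, 3.14, -0.0]
contact_force: [1.2, -1.2, 1.9]
finger_gap: 0.0243
grip_force: 44.5
```

```bash
python3 - <<'E'
from h import *
plan()
st()
E
```

```text
from [0.4577 0.0209 0.0447] psi -179.15 tilt [ 0.0014 -0.0001] q [ 0.3   0.63 -0.66  2.19  0.75  0.55  0.65]
23.9 pos [0.4577 0.0209 0.0447] rv [-0.023  3.14  -0.   ] F [ 1.2 -1.2  1.9] gap 0.0243 gf 44.5
```

Call:
{"name": "jog_arm", "arguments": {
  "targets": [
    {"travel":[0,0,0.0005],"turn":[0,0,0],"grip":0.1},
    {"travel":[0,0,0],"turn":[0,0,0],"grip":0.5},
    {"travel":[0,0,0],"turn":[0,0,0],"grip":0.5},
    {"travel":[0,0,0],"turn":[0,0,0],"grip":0.5},
    {"travel":[0,0,-0.02],"turn":[0,0,0],"grip":0.5},
    {"travel":[0,0,-0.04],"turn":[0,0,0],"grip":0.5},
    {"travel":[0,0,-0.04],"turn":[0,0,0],"grip":0.5},
    {"travel":[0,0,0],"turn":[0,0,0],"grip":0.65}
  ]
}}

```text
clock: 24.7
eef_pos: [0.4591, 0.0219, 0.1475]
tcp_rot: [-0.024, 3.135, 0.001]
contact_force: [0.1, 0.1, -0.2]
finger_gap: 0.0548
grip_force: 0.0
```

```bash
python3 - <<'E'
from h import *
st()
c=cam('wrist','w8')
fresh(c,.36,.5205,.003,.04,zc=.042)
fresh(cam('top'),.34,.56,.2,.38)
plan((.507,.262,.15,86.6,14))
E
```

```text
24.7 pos [0.4591 0.0219 0.1475] rv [-2.400e-02  3.135e+00  1.000e-03] F [ 0.1  0.1 -0.2] gap 0.0548 gf 0.0
barrel px [254. 177.] n 3368 len 132 grip [0.4591 0.0205] ang 0.7 crown z 0.0552 blk 548
barrel px [164. 181.] n 311 len 106 grip [0.5074 0.2675] ang 87.4 crown z 0.0303 blk 7
barrel px [153. 200.] n 344 len 127 grip [0.4488 0.2871] ang -100.9 crown z 0.0303 blk 33
from [0.4574 0.0208 0.1443] psi -179.15 tilt [ 0.002  -0.0002] q [ 0.45  0.48 -0.84  2.1   0.52  0.78  0.87]
14 rows to (0.507, 0.262, 0.15, 86.6, 14)
    [-0.0038, 0.0172, -0.0004] rz 1.122
    [-0.0018, 0.0175, -0.0004] rz 1.122
    [0.0003, 0.0176, -0.0004] rz 1.122
    [0.0024, 0.0174, -0.0004] rz 1.122
    [0.0044, 0.017, -0.0004] rz 1.122
    [0.0064, 0.0164, -0.0004] rz 1.122
    [0.0082, 0.0155, -0.0004] rz 1.122
    [0.01, 0.0145, -0.0004] rz 1.122
    [0.0116, 0.0132, -0.0004] rz 1.122
    [0.0131, 0.0117, -0.0004] rz 1.122
    [0.0144, 0.0101, -0.0004] rz 1.122
    [0.0155, 0.0084, -0.0004] rz 1.122
    [0.0163, 0.0065, -0.0004] rz 1.122
    [0.017, 0.0045, -0.0004] rz 1.122
```

View pics/w8.png

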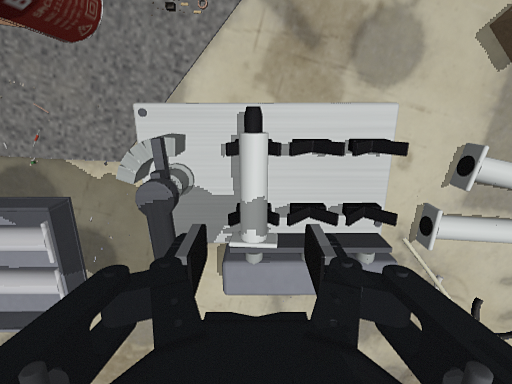

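Call:
{"name": "jog_arm", "arguments": {
  "targets": [
    {"travel":[-0.0038,0.0172,0],"turn":[0,0,1.12],"grip":0.55},
    {"travel":[-0.0018,0.0175,0],"turn":[0,0,1.12],"grip":0.55},
    {"travel":[0.0003,0.0176,0],"turn":[0,0,1.12],"grip":0.55},
    {"travel":[0.0024,0.0174,0],"turn":[0,0,1.12],"grip":0.55},
    {"travel":[0.0044,0.017,0],"turn":[0,0,1.12],"grip":0.55},
    {"travel":[0.0064,0.0164,0],"turn":[0,0,1.12],"grip":0.55},
    {"travel":[0.0082,0.0155,0],"turn":[0,0,1.12],"grip":0.55},
    {"travel":[0.01,0.0145,0],"turn":[0,0,1.12],"grip":0.55}
  ]
}}

```text
clock: 25.6
eef_pos: [0.4844, 0.1591, 0.1422]
tcp_rot: [-1.404, -2.809, 0.003]
contact_force: [-0.3, -0.2, 0.1]
finger_gap: 0.0471
grip_force: 0.0
```

Call:
{"name": "jog_arm", "arguments": {
  "targets": [
    {"travel":[0.0116,0.0132,0.004],"turn":[0,0,1.12],"grip":0.55},
    {"travel":[0.013,0.0117,0.004],"turn":[0,0,1.12],"grip":0.55},
    {"travel":[0.0144,0.01,0.004],"turn":[0,0,1.12],"grip":0.55},
    {"travel":[0.0155,0.0084,0.004],"turn":[0,0,1.12],"grip":0.55},
    {"travel":[0.0163,0.0065,0.004],"turn":[0,0,1.12],"grip":0.55},
    {"travel":[0.017,0.0045,0.004],"turn":[0,0,1.12],"grip":0.55},
    {"travel":[0,0,0],"turn":[0,0,0],"grip":0.55},
    {"travel":[0,0,0],"turn":[0,0,0],"grip":0.55}
  ]
}}

```text
clock: 26.4
eef_pos: [0.5051, 0.2615, 0.1184]
tcp_rot: [2.278, 2.163, -0.004]
contact_force: [0.8, -0.1, 0.0]
finger_gap: 0.0467
grip_force: 0.0
```

```bash
python3 - <<'E'
from h import *
st();c=cam('wrist','w9')
print('B');fresh(c,.48,.56,.19,.36);print('C');fresh(c,.40,.48,.2,.38)
plan((.507,.262,.014,86.6,4))
E
```

```text
26.4 pos [0.5051 0.2615 0.1184] rv [ 2.278  2.163 -0.004] F [ 0.8 -0.1  0. ] gap 0.0467 gf 0.0
B
barrel px [261. 165.] n 2615 len 98 grip [0.5107 0.2768] ang -91.9 crown z 0.026 blk 448
C
barrel px [193. 155.] n 3667 len 128 grip [0.4516 0.2878] ang -101.9 crown z 0.0261 blk 498
from [0.5054 0.261  0.1187] psi 86.96 tilt [-0.0014 -0.0018] q [-0.35  0.57 -0.33  1.86  0.25  0.76 -0.86]
4 rows to (0.507, 0.262, 0.014, 86.6, 4)
   each [0.0003, 0.0004, 0.0262] rz 0.015
```

Call:
{"name": "jog_arm", "arguments": {
  "targets": [
    {"travel":[0.001,0.0035,0.025],"turn":[0,0,-0.15],"grip":0.55},
    {"travel":[0,0,0.04],"turn":[0,0,0],"grip":0.55},
    {"travel":[0,0,0.04],"turn":[0,0,0],"grip":0.55},
    {"travel":[0,0,0],"turn":[0,0,0],"grip":0.55},
    {"travel":[0,0,0],"turn":[0,0,0],"grip":0.2},
    {"travel":[0,0,0],"turn":[0,0,0],"grip":0.1},
    {"travel":[0,0,0],"turn":[0,0,0],"grip":0.1},
    {"travel":[0,0,0],"turn":[0,0,0],"grip":0.1}
  ]
}}

```text
clock: 27.25
eef_pos: [0.5103, 0.2632, 0.0162]
tcp_rot: [2.265, 2.176, 0.004]
contact_force: [0.6, -0.6, 5.9]
finger_gap: 0.0245
grip_force: 44.8
```

Call:
{"name": "jog_arm", "arguments": {
  "targets": [
    {"travel":[0,0,0],"turn":[0,0,0],"grip":0.1},
    {"travel":[0,0,-0.03],"turn":[0,0,0],"grip":0.1},
    {"travel":[0,0,-0.04],"turn":[0,0,0],"grip":0.1},
    {"travel":[0,0,-0.04],"turn":[0,0,0],"grip":0.1},
    {"travel":[0,0,0],"turn":[0,0,0],"grip":0.1},
    {"travel":[0,0,0],"turn":[0,0,0],"grip":0.1},
    {"travel":[0,0,0],"turn":[0,0,0],"grip":0.1},
    {"travel":[0,0,0],"turn":[0,0,0],"grip":0.1}
  ]
}}

```text
clock: 28.05
eef_pos: [0.5088, 0.2624, 0.1235]
tcp_rot: [-2.265, -2.176, 0.003]
contact_force: [-0.6, -0.7, -0.9]
finger_gap: 0.0243
grip_force: 44.5
```

```bash
python3 - <<'E'
from h import *
st()
plan((.457,.077,.12,180.7,14))
E
```

```text
28.05 pos [0.5088 0.2624 0.1235] rv [-2.265 -2.176  0.003] F [-0.6 -0.7 -0.9] gap 0.0243 gf 44.5
from [0.5088 0.2624 0.1235] psi 87.72 tilt [-0.0018 -0.0011] q [-0.34  0.57 -0.34  1.84  0.26  0.78 -0.85]
14 rows to (0.457, 0.077, 0.12, 180.7, 14)
    [-0.0134, -0.0032, 0.0002] rz -1.107
    [-0.0129, -0.0047, 0.0002] rz -1.107
    [-0.0123, -0.0062, 0.0002] rz -1.107
    [-0.0115, -0.0075, 0.0002] rz -1.107
    [-0.0106, -0.0088, 0.0002] rz -1.107
    [-0.0095, -0.01, 0.0002] rz -1.107
    [-0.0082, -0.011, 0.0002] rz -1.107
    [-0.0069, -0.0119, 0.0002] rz -1.107
    [-0.0055, -0.0126, 0.0002] rz -1.107
    [-0.004, -0.0132, 0.0002] rz -1.107
    [-0.0024, -0.0135, 0.0002] rz -1.107
    [-0.0009, -0.0137, 0.0002] rz -1.107
    [0.0007, -0.0137, 0.0002] rz -1.107
    [0.0023, -0.0136, 0.0002] rz -1.107
```

Call:
{"name": "jog_arm", "arguments": {
  "targets": [
    {"travel":[-0.0134,-0.0032,0],"turn":[0,0,-1.11],"grip":0.1},
    {"travel":[-0.013,-0.0047,0],"turn":[0,0,-1.11],"grip":0.1},
    {"travel":[-0.0123,-0.0062,0],"turn":[0,0,-1.11],"grip":0.1},
    {"travel":[-0.0115,-0.0075,0],"turn":[0,0,-1.11],"grip":0.1},
    {"travel":[-0.0106,-0.0088,0],"turn":[0,0,-1.11],"grip":0.1},
    {"travel":[-0.0095,-0.01,0],"turn":[0,0,-1.11],"grip":0.1},
    {"travel":[-0.0082,-0.011,0],"turn":[0,0,-1.11],"grip":0.1},
    {"travel":[-0.007,-0.012,0],"turn":[0,0,-1.11],"grip":0.1}
  ]
}}

```text
clock: 28.85
eef_pos: [0.4793, 0.156, 0.1237]
tcp_rot: [-1.041, -2.962, 0.001]
contact_force: [-0.4, -0.3, -0.6]
finger_gap: 0.0239
grip_force: 44.5
```

Call:
{"name": "jog_arm", "arguments": {
  "targets": [
    {"travel":[-0.0055,-0.0126,0],"turn":[0,0,-1.11],"grip":0.1},
    {"travel":[-0.004,-0.0132,0],"turn":[0,0,-1.11],"grip":0.1},
    {"travel":[-0.0024,-0.0135,0],"turn":[0,0,-1.11],"grip":0.1},
    {"travel":[-0.0009,-0.0137,0],"turn":[0,0,-1.11],"grip":0.1},
    {"travel":[0.0007,-0.0137,0],"turn":[0,0,-1.11],"grip":0.1},
    {"travel":[0.0023,-0.0136,0],"turn":[0,0,-1.11],"grip":0.1},
    {"travel":[0,0,0],"turn":[0,0,0],"grip":0.1},
    {"travel":[0,0,0],"turn":[0,0,0],"grip":0.1}
  ]
}}

```text
clock: 29.65
eef_pos: [0.458, 0.0773, 0.1242]
tcp_rot: [0.02, -3.141, -0.001]
contact_force: [-0.2, 0.0, -1.0]
finger_gap: 0.0242
grip_force: 44.5
```

```bash
python3 - <<'E'
from h import *
st()
plan((.457,.0765,.0445,180.7,4))
c=cam('wrist');W=pts(c);v=cv2.cvtColor(c['image'],cv2.COLOR_RGB2HSV)[...,2]
m=(abs(W[...,1]-.077)<.012)&(W[...,2]>.1)&(W[...,0]<.44);q=W[m];b=q[v[m]<75];w=q[v[m]>130]
print('nose',b.min(0),b.max(0),'white',w.min(0),w[:,2].max())
E
```

```text
29.65 pos [0.458  0.0773 0.1242] rv [ 2.000e-02 -3.141e+00 -1.000e-03] F [-0.2  0.  -1. ] gap 0.0242 gf 44.5
from [0.458  0.0773 0.1242] psi -179.28 tilt [-0.0009  0.0008] q [ 0.31  0.53 -0.83  2.1   0.57  0.75  0.7 ]
4 rows to (0.457, 0.0765, 0.0445, 180.7, 4)
   each [0.0002, -0.0002, 0.0199] rz 0.001
nose [0.38741972 0.06500567 0.11981257] [0.43999663 0.0889985  0.2200886 ] white [0.38880377 0.0652843  0.11964867] 0.13534546981478024
```

Call:
{"name": "jog_arm", "arguments": {
  "targets": [
    {"travel":[0.0015,-0.0006,0.03],"turn":[0,0,0],"grip":0.1},
    {"travel":[0,0,0.035],"turn":[0,0,0],"grip":0.1},
    {"travel":[0,0,0.008],"turn":[0,0,0],"grip":0.1},
    {"travel":[0,0,0.0065],"turn":[0,0,0],"grip":0.1},
    {"travel":[0,0,0],"turn":[0,0,0],"grip":0.1},
    {"travel":[0,0,0],"turn":[0,0,0],"grip":0.1},
    {"travel":[0,0,0],"turn":[0,0,0],"grip":0.5},
    {"travel":[0,0,0],"turn":[0,0,0],"grip":0.5}
  ]
}}

```text
clock: 30.5
eef_pos: [0.4571, 0.0769, 0.0457]
tcp_rot: [-0.026, 3.14, 0.001]
contact_force: [0.2, -0.0, -0.0]
finger_gap: 0.0426
grip_force: 0.0
```

Call:
{"name": "jog_arm", "arguments": {
  "targets": [
    {"travel":[0,0,0],"turn":[0,0,0],"grip":0.5},
    {"travel":[0,0,-0.02],"turn":[0,0,0],"grip":0.5},
    {"travel":[0,0,-0.04],"turn":[0,0,0],"grip":0.5},
    {"travel":[0,0,-0.04],"turn":[0,0,0],"grip":0.5},
    {"travel":[0,0,0],"turn":[0,0,0],"grip":0.55},
    {"travel":[0,0,0],"turn":[0,0,0],"grip":0.55},
    {"travel":[0,0,0],"turn":[0,0,0],"grip":0.55},
    {"travel":[0,0,0],"turn":[0,0,0],"grip":0.55}
  ]
}}

```text
clock: 31.3
eef_pos: [0.4559, 0.0762, 0.1442]
tcp_rot: [0.026, -3.14, 0.0]
contact_force: [-0.4, 0.2, -0.2]
finger_gap: 0.0469
grip_force: 0.0
```

```bash
python3 - <<'E'
from h import *
st()
c=cam('wrist','w10')
fresh(c,.36,.515,.06,.095,zc=.042);fresh(c,.36,.515,.003,.04,zc=.042)
plan((.4505,.2875,.12,78.7,14))
E
```

```text
31.3 pos [0.4559 0.0762 0.1442] rv [ 0.026 -3.14   0.   ] F [-0.4  0.2 -0.2] gap 0.0469 gf 0.0
barrel px [256. 180.] n 3120 len 126 grip [0.458  0.0765] ang 0.7 crown z 0.0553 blk 524
barrel px [191. 165.] n 2537 len 107 grip [0.4478 0.021 ] ang -0.2 crown z 0.0551 blk 511
from [0.456  0.0763 0.1442] psi -179.03 tilt [-0.0018 -0.0001] q [ 0.34  0.5  -0.86  2.08  0.53  0.8   0.74]
14 rows to (0.4505, 0.2875, 0.12, 78.7, 14)
    [0.0001, 0.0151, 0.0017] rz 1.217
    [0.0021, 0.0149, 0.0017] rz 1.217
    [0.0039, 0.0146, 0.0017] rz 1.217
    [0.0058, 0.0139, 0.0017] rz 1.217
    [0.0075, 0.0131, 0.0017] rz 1.217
    [0.0091, 0.012, 0.0017] rz 1.217
    [0.0105, 0.0108, 0.0017] rz 1.217
    [0.0118, 0.0094, 0.0017] rz 1.217
    [0.0129, 0.0078, 0.0017] rz 1.217
    [0.0138, 0.0061, 0.0017] rz 1.217
    [0.0145, 0.0043, 0.0017] rz 1.217
    [0.0149, 0.0024, 0.0017] rz 1.217
    [0.0151, 0.0005, 0.0017] rz 1.217
    [0.015, -0.0014, 0.0017] rz 1.217
```

Call:
{"name": "jog_arm", "arguments": {
  "targets": [
    {"travel":[0,0.0151,0],"turn":[0,0,1.22],"grip":0.55},
    {"travel":[0.002,0.015,0],"turn":[0,0,1.22],"grip":0.55},
    {"travel":[0.004,0.0146,0],"turn":[0,0,1.22],"grip":0.55},
    {"travel":[0.0058,0.014,0],"turn":[0,0,1.22],"grip":0.55},
    {"travel":[0.0075,0.013,0],"turn":[0,0,1.22],"grip":0.55},
    {"travel":[0.009,0.012,0],"turn":[0,0,1.22],"grip":0.55},
    {"travel":[0.0105,0.0108,0],"turn":[0,0,1.22],"grip":0.55},
    {"travel":[0.0118,0.0094,0],"turn":[0,0,1.22],"grip":0.55}
  ]
}}

```text
clock: 32.15
eef_pos: [0.4533, 0.1977, 0.1443]
tcp_rot: [-1.52, -2.748, 0.002]
contact_force: [0.4, 0.4, 0.2]
finger_gap: 0.0467
grip_force: 0.0
```

Call:
{"name": "jog_arm", "arguments": {
  "targets": [
    {"travel":[0.013,0.0078,0.004],"turn":[0,0,1.22],"grip":0.55},
    {"travel":[0.0138,0.006,0.004],"turn":[0,0,1.22],"grip":0.55},
    {"travel":[0.0145,0.0043,0.004],"turn":[0,0,1.22],"grip":0.55},
    {"travel":[0.015,0.0024,0.004],"turn":[0,0,1.22],"grip":0.55},
    {"travel":[0.015,0.0005,0.004],"turn":[0,0,1.22],"grip":0.55},
    {"travel":[0.015,-0.0014,0.004],"turn":[0,0,1.22],"grip":0.55},
    {"travel":[0,0,0],"turn":[0,0,0],"grip":0.55},
    {"travel":[0,0,0],"turn":[0,0,0],"grip":0.55}
  ]
}}

```text
clock: 32.95
eef_pos: [0.4512, 0.2873, 0.1205]
tcp_rot: [2.428, 1.993, -0.003]
contact_force: [-0.5, -0.7, 0.2]
finger_gap: 0.0468
grip_force: 0.0
```

```bash
python3 - <<'E'
from h import *
st();c=cam('wrist','w11')
print('C');fresh(c,.38,.52,.2,.38)
plan((.451,.2875,.0135,78.5,4))
E
```

```text
32.95 pos [0.4512 0.2873 0.1205] rv [ 2.428  1.993 -0.003] F [-0.5 -0.7  0.2] gap 0.0468 gf 0.0
C
barrel px [255. 161.] n 2415 len 94 grip [0.4548 0.3052] ang -99.2 crown z 0.0261 blk 456
from [0.4514 0.2868 0.1207] psi 78.68 tilt [-0.0008 -0.0013] q [-0.44  0.52 -0.31  1.94  0.24  0.71 -1.1 ]
4 rows to (0.451, 0.2875, 0.0135, 78.5, 4)
   each [0.0001, -0.0001, 0.0268] rz 0.007
```

Call:
{"name": "jog_arm", "arguments": {
  "targets": [
    {"travel":[0.0012,0,0.027],"turn":[0,0,-0.1],"grip":0.55},
    {"travel":[0,0,0.04],"turn":[0,0,0],"grip":0.55},
    {"travel":[0,0,0.04],"turn":[0,0,0],"grip":0.55},
    {"travel":[0,0,0],"turn":[0,0,0],"grip":0.55},
    {"travel":[0,0,0],"turn":[0,0,0],"grip":0.2},
    {"travel":[0,0,0],"turn":[0,0,0],"grip":0.1},
    {"travel":[0,0,0],"turn":[0,0,0],"grip":0.1},
    {"travel":[0,0,0],"turn":[0,0,0],"grip":0.1}
  ]
}}

```text
clock: 33.8
eef_pos: [0.4528, 0.2892, 0.0157]
tcp_rot: [2.423, 1.999, 0.004]
contact_force: [0.7, -0.5, 4.9]
finger_gap: 0.0236
grip_force: 44.9
```

Call:
{"name": "jog_arm", "arguments": {
  "targets": [
    {"travel":[0,0,0],"turn":[0,0,0],"grip":0.1},
    {"travel":[0,0,-0.03],"turn":[0,0,0],"grip":0.1},
    {"travel":[0,0,-0.04],"turn":[0,0,0],"grip":0.1},
    {"travel":[0,0,-0.04],"turn":[0,0,0],"grip":0.1},
    {"travel":[0,0,0],"turn":[0,0,0],"grip":0.1},
    {"travel":[0,0,0],"turn":[0,0,0],"grip":0.1},
    {"travel":[0,0,0],"turn":[0,0,0],"grip":0.1},
    {"travel":[0,0,0],"turn":[0,0,0],"grip":0.1}
  ]
}}

```text
clock: 34.6
eef_pos: [0.4513, 0.2884, 0.1231]
tcp_rot: [-2.423, -2.0, 0.003]
contact_force: [0.3, 0.4, -2.0]
finger_gap: 0.0242
grip_force: 44.4
```

```bash
python3 - <<'E'
from h import *
st()
plan((.456,.1325,.12,180.7,14))
E
```

```text
34.6 pos [0.4513 0.2884 0.1231] rv [-2.423 -2.     0.003] F [ 0.3  0.4 -2. ] gap 0.0242 gf 44.4
from [0.4513 0.2884 0.1231] psi 79.08 tilt [-0.0016 -0.0012] q [-0.43  0.52 -0.33  1.94  0.24  0.72 -1.09]
14 rows to (0.456, 0.1325, 0.12, 180.7, 14)
    [-0.0109, 0.0024, 0.0002] rz -1.21
    [-0.0111, 0.001, 0.0002] rz -1.21
    [-0.0111, -0.0004, 0.0002] rz -1.21
    [-0.011, -0.0018, 0.0002] rz -1.21
    [-0.0107, -0.0031, 0.0002] rz -1.21
    [-0.0102, -0.0045, 0.0002] rz -1.21
    [-0.0096, -0.0057, 0.0002] rz -1.21
    [-0.0088, -0.0069, 0.0002] rz -1.21
    [-0.0078, -0.0079, 0.0002] rz -1.21
    [-0.0068, -0.0089, 0.0002] rz -1.21
    [-0.0056, -0.0096, 0.0002] rz -1.21
    [-0.0043, -0.0103, 0.0002] rz -1.21
    [-0.003, -0.0107, 0.0002] rz -1.21
    [-0.0016, -0.011, 0.0002] rz -1.21
```

Call:
{"name": "jog_arm", "arguments": {
  "targets": [
    {"travel":[-0.011,0.0024,0],"turn":[0,0,-1.21],"grip":0.1},
    {"travel":[-0.011,0.001,0],"turn":[0,0,-1.21],"grip":0.1},
    {"travel":[-0.011,-0.0004,0],"turn":[0,0,-1.21],"grip":0.1},
    {"travel":[-0.011,-0.0018,0],"turn":[0,0,-1.21],"grip":0.1},
    {"travel":[-0.0107,-0.003,0],"turn":[0,0,-1.21],"grip":0.1},
    {"travel":[-0.0102,-0.0045,0],"turn":[0,0,-1.21],"grip":0.1},
    {"travel":[-0.0096,-0.0057,0],"turn":[0,0,-1.21],"grip":0.1},
    {"travel":[-0.0088,-0.007,0],"turn":[0,0,-1.21],"grip":0.1}
  ]
}}

```text
clock: 35.4
eef_pos: [0.454, 0.1992, 0.1231]
tcp_rot: [-1.139, -2.926, 0.002]
contact_force: [1.1, 0.2, -0.7]
finger_gap: 0.0241
grip_force: 44.4
```

Call:
{"name": "jog_arm", "arguments": {
  "targets": [
    {"travel":[-0.0078,-0.008,0],"turn":[0,0,-1.21],"grip":0.1},
    {"travel":[-0.0068,-0.009,0],"turn":[0,0,-1.21],"grip":0.1},
    {"travel":[-0.0056,-0.0096,0],"turn":[0,0,-1.21],"grip":0.1},
    {"travel":[-0.0043,-0.0103,0],"turn":[0,0,-1.21],"grip":0.1},
    {"travel":[-0.003,-0.0107,0],"turn":[0,0,-1.21],"grip":0.1},
    {"travel":[-0.0016,-0.011,0],"turn":[0,0,-1.21],"grip":0.1},
    {"travel":[0,0,0],"turn":[0,0,0],"grip":0.1},
    {"travel":[0,0,0],"turn":[0,0,0],"grip":0.1}
  ]
}}

```text
clock: 36.2
eef_pos: [0.4562, 0.133, 0.1236]
tcp_rot: [0.013, -3.14, -0.001]
contact_force: [-0.2, 0.0, -0.3]
finger_gap: 0.0241
grip_force: 44.3
```

```bash
python3 - <<'E'
from h import *
st()
plan((.456,.1325,.0445,180.7,4))
c=cam('wrist','w12');W=pts(c);v=cv2.cvtColor(c['image'],cv2.COLOR_RGB2HSV)[...,2]
m=(abs(W[...,1]-.1325)<.014)&(W[...,2]>.1)&(W[...,2]<.14)&(W[...,0]<.44);q=W[m];b=q[v[m]<75]
print('nose',b.min(0),b.max(0))
E
```

```text
36.2 pos [0.4562 0.133  0.1236] rv [ 1.30e-02 -3.14e+00 -1.00e-03] F [-0.2  0.  -0.3] gap 0.0241 gf 44.3
from [0.4562 0.133  0.1236] psi -179.53 tilt [-0.0013  0.0007] q [ 0.2   0.55 -0.85  2.08  0.59  0.78  0.56]
4 rows to (0.456, 0.1325, 0.0445, 180.7, 4)
   each [0.0001, -0.0001, 0.0198] rz -0.01
nose [0.3852399  0.12538746 0.12030088] [0.40672126 0.1410427  0.13080925]
```

Call:
{"name": "jog_arm", "arguments": {
  "targets": [
    {"travel":[0.0008,-0.0006,0.03],"turn":[0,0,0],"grip":0.1},
    {"travel":[0,0,0.035],"turn":[0,0,0],"grip":0.1},
    {"travel":[0,0,0.008],"turn":[0,0,0],"grip":0.1},
    {"travel":[0,0,0.006],"turn":[0,0,0],"grip":0.1},
    {"travel":[0,0,0],"turn":[0,0,0],"grip":0.1},
    {"travel":[0,0,0],"turn":[0,0,0],"grip":0.1},
    {"travel":[0,0,0],"turn":[0,0,0],"grip":0.5},
    {"travel":[0,0,0],"turn":[0,0,0],"grip":0.5}
  ]
}}

```text
clock: 37.05
eef_pos: [0.4561, 0.1324, 0.0457]
tcp_rot: [-0.019, 3.14, 0.001]
contact_force: [-0.6, -0.6, 0.2]
finger_gap: 0.0426
grip_force: 0.0
```

Call:
{"name": "jog_arm", "arguments": {
  "targets": [
    {"travel":[0,0,0],"turn":[0,0,0],"grip":0.5},
    {"travel":[0,0,-0.02],"turn":[0,0,0],"grip":0.5},
    {"travel":[0,0,-0.04],"turn":[0,0,0],"grip":0.5},
    {"travel":[0,0,-0.04],"turn":[0,0,0],"grip":0.5},
    {"travel":[0,0,-0.02],"turn":[0,0,0],"grip":0.7},
    {"travel":[0,0,0],"turn":[0,0,0],"grip":0.7},
    {"travel":[0,0,0],"turn":[0,0,0],"grip":0.7},
    {"travel":[0,0,0],"turn":[0,0,0],"grip":0.7}
  ]
}}

```text
clock: 37.85
eef_pos: [0.4552, 0.1317, 0.1642]
tcp_rot: [0.019, -3.14, 0.001]
contact_force: [-0.4, -0.1, -0.7]
finger_gap: 0.0597
grip_force: 0.0
```

```bash
python3 - <<'E'
from h import *
st()
c=cam('wrist','w13')
fresh(c,.36,.515,.115,.15,zc=.042);fresh(c,.36,.515,.06,.095,zc=.042);fresh(c,.36,.515,.003,.04,zc=.042)
plan((.681,-.0415,.18,3.5,16))
E
```

```text
37.85 pos [0.4552 0.1317 0.1642] rv [ 1.90e-02 -3.14e+00  1.00e-03] F [-0.4 -0.1 -0.7] gap 0.0597 gf 0.0
barrel px [257. 157.] n 2022 len 84 grip [0.4346 0.1323] ang 1.1 crown z 0.055 blk 450
barrel px [254. 236.] n 313 len 34 grip [0.5064 0.1411] ang 86.7 crown z 0.0563 blk 2
barrel px [197. 154.] n 1921 len 79 grip [0.4336 0.0775] ang 3.5 crown z 0.055 blk 474
barrel px [137. 159.] n 2189 len 85 grip [0.4376 0.022 ] ang 1.1 crown z 0.0551 blk 450
from [0.4551 0.1318 0.1641] psi -179.28 tilt [-0.0018 -0.0005] q [ 0.25  0.49 -0.91  2.03  0.51  0.86  0.64]
16 rows to (0.681, -0.0415, 0.18, 3.5, 16)
    [-0.014, -0.011, -0.001] rz 1.846
    [-0.0158, -0.0081, -0.001] rz 1.846
    [-0.0171, -0.0049, -0.001] rz 1.846
    [-0.0177, -0.0015, -0.001] rz 1.846
    [-0.0177, 0.0019, -0.001] rz 1.846
    [-0.017, 0.0053, -0.001] rz 1.846
    [-0.0157, 0.0084, -0.001] rz 1.846
    [-0.0138, 0.0113, -0.001] rz 1.846
    [-0.0113, 0.0137, -0.001] rz 1.846
    [-0.0085, 0.0156, -0.001] rz 1.846
    [-0.0053, 0.017, -0.001] rz 1.846
    [-0.002, 0.0177, -0.001] rz 1.846
    [0.0015, 0.0177, -0.001] rz 1.846
    [0.0048, 0.0171, -0.001] rz 1.846
    [0.008, 0.0159, -0.001] rz 1.846
    [0.0109, 0.014, -0.001] rz 1.846
```

View pics/w13.png

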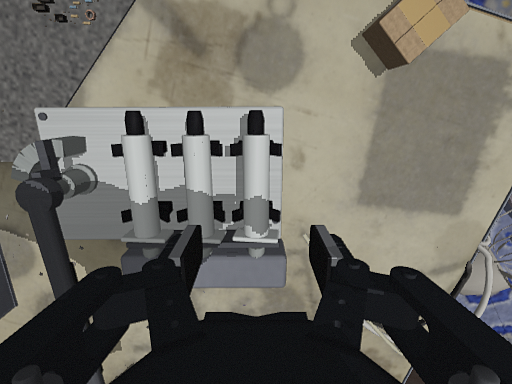

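```bash
python3 - <<'E'
from h import *
plan((.681,-.0415,.17,3.6,23))
E
```

```text
from [0.4551 0.1318 0.1641] psi -179.28 tilt [-0.0018 -0.0005] q [ 0.25  0.49 -0.91  2.03  0.51  0.86  0.64]
23 rows to (0.681, -0.0415, 0.17, 3.6, 23)
    [-0.0097, -0.0077, -0.0003] rz 1.283
    [-0.0107, -0.0063, -0.0003] rz 1.283
    [-0.0114, -0.0048, -0.0003] rz 1.283
    [-0.012, -0.0032, -0.0003] rz 1.283
    [-0.0123, -0.0016, -0.0003] rz 1.283
    [-0.0124, 0.0001, -0.0003] rz 1.283
    [-0.0123, 0.0017, -0.0003] rz 1.283
    [-0.0119, 0.0033, -0.0003] rz 1.283
    [-0.0114, 0.0049, -0.0003] rz 1.283
    [-0.0106, 0.0064, -0.0003] rz 1.283
    [-0.0096, 0.0078, -0.0003] rz 1.283
    [-0.0085, 0.009, -0.0003] rz 1.283
    [-0.0072, 0.01, -0.0003] rz 1.283
    [-0.0058, 0.0109, -0.0003] rz 1.283
    [-0.0043, 0.0116, -0.0003] rz 1.283
    [-0.0027, 0.0121, -0.0003] rz 1.283
    [-0.0011, 0.0123, -0.0003] rz 1.283
    [0.0006, 0.0124, -0.0003] rz 1.283
    [0.0022, 0.0122, -0.0003] rz 1.283
    [0.0038, 0.0118, -0.0003] rz 1.283
    [0.0054, 0.0111, -0.0003] rz 1.283
    [0.0068, 0.0103, -0.0003] rz 1.283
    [0.0082, 0.0093, -0.0003] rz 1.283
```

Call:
{"name": "jog_arm", "arguments": {
  "targets": [
    {"travel":[-0.0097,-0.0077,0],"turn":[0,0,1.28],"grip":0.8},
    {"travel":[-0.0107,-0.0063,0],"turn":[0,0,1.28],"grip":0.8},
    {"travel":[-0.0114,-0.0048,0],"turn":[0,0,1.28],"grip":0.8},
    {"travel":[-0.012,-0.0032,0],"turn":[0,0,1.28],"grip":0.8},
    {"travel":[-0.0123,-0.0016,0],"turn":[0,0,1.28],"grip":0.8},
    {"travel":[-0.0124,0,0],"turn":[0,0,1.28],"grip":0.8},
    {"travel":[-0.0123,0.0017,0],"turn":[0,0,1.28],"grip":0.8},
    {"travel":[-0.012,0.0033,0],"turn":[0,0,1.28],"grip":0.8}
  ]
}}

```text
clock: 38.7
eef_pos: [0.5342, 0.0715, 0.1639]
tcp_rot: [-1.594, -2.705, 0.002]
contact_force: [-0.1, 0.0, -0.6]
finger_gap: 0.0681
grip_force: 0.0
```

Call:
{"name": "jog_arm", "arguments": {
  "targets": [
    {"travel":[-0.0114,0.005,0],"turn":[0,0,1.28],"grip":0.8},
    {"travel":[-0.0106,0.0064,0],"turn":[0,0,1.28],"grip":0.8},
    {"travel":[-0.0096,0.0078,0],"turn":[0,0,1.28],"grip":0.8},
    {"travel":[-0.0085,0.009,0],"turn":[0,0,1.28],"grip":0.8},
    {"travel":[-0.0072,0.01,0],"turn":[0,0,1.28],"grip":0.8},
    {"travel":[-0.0058,0.011,0],"turn":[0,0,1.28],"grip":0.8},
    {"travel":[-0.0043,0.0116,0],"turn":[0,0,1.28],"grip":0.8},
    {"travel":[-0.0027,0.012,0],"turn":[0,0,1.28],"grip":0.8}
  ]
}}

```text
clock: 39.5
eef_pos: [0.6131, 0.0119, 0.1637]
tcp_rot: [-2.753, -1.512, 0.003]
contact_force: [0.7, -0.3, -0.4]
finger_gap: 0.0685
grip_force: 0.0
```

Call:
{"name": "jog_arm", "arguments": {
  "targets": [
    {"travel":[-0.001,0.0123,0],"turn":[0,0,1.28],"grip":0.8},
    {"travel":[0.0006,0.0124,0],"turn":[0,0,1.28],"grip":0.8},
    {"travel":[0.0022,0.0122,0],"turn":[0,0,1.28],"grip":0.8},
    {"travel":[0.0038,0.0118,0],"turn":[0,0,1.28],"grip":0.8},
    {"travel":[0.0054,0.011,0],"turn":[0,0,1.28],"grip":0.8},
    {"travel":[0.0068,0.0103,0],"turn":[0,0,1.28],"grip":0.8},
    {"travel":[0.0082,0.0093,0],"turn":[0,0,1.28],"grip":0.8},
    {"travel":[0,0,0],"turn":[0,0,0],"grip":0.8}
  ]
}}

```text
clock: 40.3
eef_pos: [0.6827, -0.0411, 0.1634]
tcp_rot: [3.138, 0.107, -0.003]
contact_force: [-0.2, -0.3, -0.7]
finger_gap: 0.0681
grip_force: 0.0
```

```bash
python3 - <<'E'
from h import *
st();c=cam('wrist');W=pts(c)
m=(W[...,2]>.11)&(W[...,2]<.127)&(abs(W[...,0]-.68)<.03)&(abs(W[...,1]+.0415)<.03)
q=W[m];print(len(q),q.mean(0),cv2.minAreaRect((q[:,:2]*1000).astype(np.float32)))
plan((.681,-.0415,.094,3.6,3))
t=cam('top');
for y in(.133,.077,.021): fresh(t,.36,.53,y-.02,y+.02,zc=.042)
fresh(t,.49,.62,-.335,-.185,zc=.017)
E
```

```text
40.3 pos [ 0.6827 -0.0411  0.1634] rv [ 3.138e+00  1.070e-01 -3.000e-03] F [-0.2 -0.3 -0.7] gap 0.0681 gf 0.0
897 [ 0.68442247 -0.04024481  0.11782273] ((683.4576416015625, -40.65705108642578), (23.61540985107422, 23.41551971435547), 47.03276824951172)
from [ 0.682  -0.0402  0.1635] psi 4.21 tilt [-0.0022 -0.001 ] q [-0.01  0.65  0.    1.51  0.    0.99 -1.51]
3 rows to (0.681, -0.0415, 0.094, 3.6, 3)
   each [-0.0004, 0.0004, 0.0232] rz 0.034
barrel px [331. 156.] n 330 len 125 grip [ 0.5779 -0.2389] ang 89.7 crown z 0.0335 blk 0
barrel px [333. 174.] n 311 len 126 grip [ 0.5248 -0.2591] ang -88.6 crown z 0.0336 blk 0
```

Call:
{"name": "jog_arm", "arguments": {
  "targets": [
    {"travel":[0,0.0006,0.03],"turn":[0,0,0],"grip":0.7},
    {"travel":[0,0,0.03],"turn":[0,0,0],"grip":0.7},
    {"travel":[0,0,0.009],"turn":[0,0,0],"grip":0.7},
    {"travel":[0,0,0],"turn":[0,0,0],"grip":0.7},
    {"travel":[0,0,0],"turn":[0,0,0],"grip":0.2},
    {"travel":[0,0,0],"turn":[0,0,0],"grip":0.1},
    {"travel":[0,0,0],"turn":[0,0,0],"grip":0.1},
    {"travel":[0,0,0],"turn":[0,0,0],"grip":0.1}
  ],
  "newtons": 70
}}

```text
clock: 41.2
eef_pos: [0.6834, -0.0407, 0.0973]
tcp_rot: [3.139, 0.112, 0.004]
contact_force: [1.9, -0.1, 1.4]
finger_gap: 0.0224
grip_force: 68.4
```

Call:
{"name": "jog_arm", "arguments": {
  "targets": [
    {"travel":[0,0,0],"turn":[0,0,0],"grip":0.1},
    {"travel":[0,0,0],"turn":[0,0,0],"grip":0.1},
    {"travel":[0,0,-0.005],"turn":[0,0,0],"grip":0.1},
    {"travel":[0,0,-0.005],"turn":[0,0,0],"grip":0.1},
    {"travel":[0,0,0],"turn":[0,0,0],"grip":0.1},
    {"travel":[0,0,0],"turn":[0,0,0],"grip":0.1},
    {"travel":[0,0,0],"turn":[0,0,0],"grip":0.1},
    {"travel":[0,0,0],"turn":[0,0,0],"grip":0.1}
  ],
  "newtons": 70
}}

```text
clock: 42.0
eef_pos: [0.6813, -0.0408, 0.1052]
tcp_rot: [-3.14, -0.111, 0.004]
contact_force: [-3.4, -0.0, -9.2]
finger_gap: 0.0218
grip_force: 68.8
```

```bash
python3 - <<'E'
from h import *
st();plan()
E
```

```text
42.0 pos [ 0.6813 -0.0408  0.1052] rv [-3.14  -0.111  0.004] F [-3.4 -0.  -9.2] gap 0.0218 gf 68.8
from [ 0.6813 -0.0408  0.1052] psi 4.07 tilt [-0.0026 -0.0001] q [-0.01  0.71 -0.    1.56  0.    0.87 -1.51]
```

Call:
{"name": "jog_arm", "arguments": {
  "targets": [
    {"travel":[-0.0018,-0.028,0],"turn":[0,0,-1.2],"grip":0.1},
    {"travel":[-0.0018,-0.028,0],"turn":[0,0,-1.2],"grip":0.1},
    {"travel":[-0.0018,-0.028,0],"turn":[0,0,-1.2],"grip":0.1},
    {"travel":[-0.0018,-0.028,0],"turn":[0,0,-1.2],"grip":0.1},
    {"travel":[-0.0018,-0.028,0],"turn":[0,0,-1.2],"grip":0.1},
    {"travel":[-0.0018,-0.028,0],"turn":[0,0,-1.2],"grip":0.1},
    {"travel":[0,0,0],"turn":[0,0,0],"grip":0.1},
    {"travel":[0,0,0],"turn":[0,0,0],"grip":0.1}
  ]
}}

```text
clock: 42.8
eef_pos: [0.6095, 0.1066, 0.1057]
tcp_rot: [2.877, 1.26, -0.005]
contact_force: [-2.2, -4.1, -8.1]
finger_gap: 0.0222
grip_force: 69.2
```

```bash
python3 - <<'E'
from h import *
s=st();p=np.array(s['eef_pos'][:2])-[.457,-.057];print(np.hypot(*p),np.degrees(np.arctan2(p[0],p[1])))
plan()
E
```

```text
42.8 pos [0.6095 0.1066 0.1057] rv [ 2.877  1.26  -0.005] F [-2.2 -4.1 -8.1] gap 0.0222 gf 69.2
0.2236265813099153 42.97942000805946
from [0.6095 0.1066 0.1057] psi 47.31 tilt [-0.0025 -0.0019] q [-0.12  0.64 -0.21  1.74  0.17  0.79 -1.16]
```

Call:
{"name": "jog_arm", "arguments": {
  "targets": [
    {"travel":[-0.0018,-0.028,0],"turn":[0,0,-1.2],"grip":0.1},
    {"travel":[-0.0018,-0.028,0],"turn":[0,0,-1.2],"grip":0.1},
    {"travel":[-0.0018,-0.028,0],"turn":[0,0,-1.2],"grip":0.1},
    {"travel":[-0.0018,-0.028,0],"turn":[0,0,-1.2],"grip":0.1},
    {"travel":[-0.0018,-0.028,0],"turn":[0,0,-1.2],"grip":0.1},
    {"travel":[-0.0018,-0.028,0],"turn":[0,0,-1.2],"grip":0.1},
    {"travel":[0,0,0],"turn":[0,0,0],"grip":0.1},
    {"travel":[0,0,0],"turn":[0,0,0],"grip":0.1}
  ]
}}

```text
clock: 43.6
eef_pos: [0.4569, 0.1645, 0.1062]
tcp_rot: [2.212, 2.229, -0.004]
contact_force: [0.7, -6.9, -8.9]
finger_gap: 0.0222
grip_force: 69.2
```

```bash
python3 - <<'E'
from h import *
s=st();p=np.array(s['eef_pos'][:2])-[.457,-.057];print(np.hypot(*p),np.degrees(np.arctan2(p[0],p[1])))
plan()
E
```

```text
43.6 pos [0.4569 0.1645 0.1062] rv [ 2.212  2.229 -0.004] F [ 0.7 -6.9 -8.9] gap 0.0222 gf 69.2
0.22153785828211006 -0.027594805752202724
from [0.4569 0.1645 0.1062] psi 90.42 tilt [-0.0005 -0.0026] q [-0.15  0.5  -0.42  2.08  0.34  0.63 -0.79]
```

Call:
{"name": "jog_arm", "arguments": {
  "targets": [
    {"travel":[0.001,-0.0013,0.006],"turn":[0,0,0],"grip":0.1},
    {"travel":[0,0,0.006],"turn":[0,0,0],"grip":0.1},
    {"travel":[0,0,0.006],"turn":[0,0,0],"grip":0.1},
    {"travel":[0,0,0.005],"turn":[0,0,0],"grip":0.1},
    {"travel":[0,0,0],"turn":[0,0,0],"grip":0.1},
    {"travel":[0,0,0],"turn":[0,0,0],"grip":0.1},
    {"travel":[0,0,0],"turn":[0,0,0],"grip":0.1},
    {"travel":[0,0,0],"turn":[0,0,0],"grip":0.1}
  ]
}}

```text
clock: 44.4
eef_pos: [0.4567, 0.166, 0.0845]
tcp_rot: [2.212, 2.227, -0.001]
contact_force: [-4.5, -7.1, 14.0]
finger_gap: 0.0219
grip_force: 72.3
```

```bash
python3 - <<'E'
from h import *
s=st()
E
```

```text
44.4 pos [0.4567 0.166  0.0845] rv [ 2.212e+00  2.227e+00 -1.000e-03] F [-4.5 -7.1 14. ] gap 0.0219 gf 72.3
```

Call:
{"name": "jog_arm", "arguments": {
  "targets": [
    {"travel":[0,-0.0015,0],"turn":[0,0,0],"grip":0.1},
    {"travel":[0,0,0],"turn":[0,0,0],"grip":0.1},
    {"travel":[0,0,0],"turn":[0,0,0],"grip":0.1},
    {"travel":[0,0,0],"turn":[0,0,0],"grip":0.7},
    {"travel":[0,0,0],"turn":[0,0,0],"grip":0.7},
    {"travel":[0,0,0],"turn":[0,0,0],"grip":0.7},
    {"travel":[0,0,0],"turn":[0,0,0],"grip":0.7},
    {"travel":[0,0,0],"turn":[0,0,0],"grip":0.7}
  ]
}}

```text
clock: 45.2
eef_pos: [0.4547, 0.1678, 0.0831]
tcp_rot: [-2.212, -2.231, -0.0]
contact_force: [1.0, -0.9, 0.4]
finger_gap: 0.0598
grip_force: 0.0
```

Call:
{"name": "jog_arm", "arguments": {
  "targets": [
    {"travel":[0,0,-0.035],"turn":[0,0,0],"grip":0.7},
    {"travel":[0,0,-0.035],"turn":[0,0,0],"grip":0.7},
    {"travel":[0,0,0],"turn":[0,0,0],"grip":0.7},
    {"travel":[0,0,0],"turn":[0,0,0],"grip":0.7},
    {"travel":[0,0,0],"turn":[0,0,0],"grip":0.7},
    {"travel":[0,0,0],"turn":[0,0,0],"grip":0.7},
    {"travel":[0,0,0],"turn":[0,0,0],"grip":0.7},
    {"travel":[0,0,0],"turn":[0,0,0],"grip":0.7}
  ]
}}

```text
clock: 46.0
eef_pos: [0.4544, 0.1675, 0.1525]
tcp_rot: [-2.212, -2.23, 0.002]
contact_force: [0.9, 0.3, 0.3]
finger_gap: 0.0595
grip_force: 0.0
```

```bash
python3 - <<'E'
from h import *
s=st();c=cam('wrist','w14');W=pts(c)
m=(W[...,2]>.095)&(W[...,2]<.125)&(abs(W[...,0]-.455)<.03)&(abs(W[...,1]-.166)<.03)
q=W[m];print(len(q),np.median(q,0),cv2.minAreaRect((q[:,:2]*1000).astype(np.float32)))
m=(W[...,2]>.057)&(W[...,2]<.085)&(abs(W[...,0]-.456)<.009)&(W[...,1]<.14)&(W[...,1]>.0);print('bar top',np.median(W[m][:,2]),np.median(W[m][:,0]))
plan((.42,-.15,.15,90.4),(.4,-.272,.15,90.4))
E
```

```text
46.0 pos [0.4544 0.1675 0.1525] rv [-2.212e+00 -2.230e+00  2.000e-03] F [0.9 0.3 0.3] gap 0.0595 gf 0.0
885 [0.45592256 0.16865834 0.10401672] ((455.8819580078125, 167.15933227539062), (23.19380760192871, 24.089143753051758), 84.93755340576172)
bar top 0.06440028339406997 0.45618177089035483
from [0.4545 0.1675 0.1527] psi 90.48 tilt [-0.0008 -0.0002] q [-0.12  0.43 -0.47  2.03  0.28  0.74 -0.74]
8 rows to (0.42, -0.15, 0.15, 90.4)
   each [-0.0397, -0.0046, 0.0003] rz 0.002
3 rows to (0.4, -0.272, 0.15, 90.4)
   each [-0.0406, -0.007, 0.0] rz -0.0
```

View pics/w14.png

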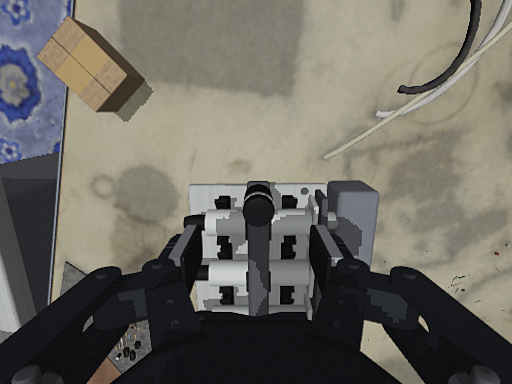

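Call:
{"name": "jog_arm", "arguments": {
  "targets": [
    {"travel":[-0.04,-0.002,0],"turn":[0,0,0],"grip":0.6},
    {"travel":[-0.04,-0.002,0],"turn":[0,0,0],"grip":0},
    {"travel":[-0.04,-0.002,0],"turn":[0,0,0],"grip":0},
    {"travel":[-0.04,-0.002,0],"turn":[0,0,0],"grip":0},
    {"travel":[-0.04,-0.002,0],"turn":[0,0,0],"grip":0},
    {"travel":[-0.04,-0.002,0],"turn":[0,0,0],"grip":0},
    {"travel":[-0.04,-0.002,0],"turn":[0,0,0],"grip":0},
    {"travel":[-0.04,-0.002,0],"turn":[0,0,0],"grip":0}
  ]
}}

```text
clock: 46.85
eef_pos: [0.441, -0.1542, 0.1531]
tcp_rot: [2.212, 2.231, 0.0]
contact_force: [1.0, 0.8, 0.4]
finger_gap: 0.0
grip_force: 0.0
```

Call:
{"name": "jog_arm", "arguments": {
  "targets": [
    {"travel":[-0.04,-0.002,0],"turn":[0,0,0],"grip":0},
    {"travel":[-0.04,-0.002,0],"turn":[0,0,0],"grip":0},
    {"travel":[-0.04,-0.002,0],"turn":[0,0,0],"grip":0},
    {"travel":[0,0,0],"turn":[0,0,0],"grip":0},
    {"travel":[0,0,0],"turn":[0,0,0],"grip":0},
    {"travel":[0,0,0],"turn":[0,0,0],"grip":0},
    {"travel":[0,0,0],"turn":[0,0,0],"grip":0},
    {"travel":[0,0,0],"turn":[0,0,0],"grip":0}
  ]
}}

```text
clock: 47.65
eef_pos: [0.4366, -0.2716, 0.1532]
tcp_rot: [-2.21, -2.233, -0.0]
contact_force: [0.6, 1.7, -0.4]
finger_gap: 0.0003
grip_force: 0.0
```

```bash
python3 - <<'E'
from h import *
s=st();c=cam('wrist','w15');W=pts(c);hsv=cv2.cvtColor(c['image'],cv2.COLOR_RGB2HSV)
m=((hsv[...,2]>140)&(hsv[...,1]<50)&(W[...,2]>.033)&(W[...,2]<.046)&(abs(W[...,1]+.275)<.05)&(W[...,0]<.46)).astype(np.uint8)
k,l,st_,ce=cv2.connectedComponentsWithStats(m)
for i in range(1,k):
    if st_[i,4]>50:
        q=W[l==i];print(ce[i].round(),st_[i,4],cv2.minAreaRect((q[:,:2]*1000).astype(np.float32)),np.median(q[:,2]))
W0=np.load('W0.npy');
m=(W0[...,0]>.2)&(W0[...,0]<.42)&(W0[...,1]<-.08)&(W0[...,1]>-.5)&(W0[...,2]>.042);q=W0[m]
for y in np.arange(-.48,-.08,.04):
    a=q[(q[:,1]>y)&(q[:,1]<y+.04)]
    if len(a): print(y.round(2),len(a),a.min(0).round(3),a.max(0).round(3))
plan((.328,-.273,.07,90.4),(.328,-.273,.032,90.4))
E
```

```text
47.65 pos [ 0.4366 -0.2716  0.1532] rv [-2.21  -2.233 -0.   ] F [ 0.6  1.7 -0.4] gap 0.0003 gf 0.0
[235. 191.] 849 ((416.5282287597656, -278.0509338378906), (45.706024169921875, 17.728364944458008), 86.82493591308594) 0.03967850797940184
[143. 187.] 464 ((329.2049255371094, -273.3836975097656), (23.131399154663086, 22.10260009765625), 75.90684509277344) 0.03963373175326902
[189. 189.] 523 ((372.9382019042969, -275.4947204589844), (22.085247039794922, 21.78141212463379), 86.06915283203125) 0.03960738762437843
-0.48 193 [ 0.261 -0.48   0.042] [ 0.401 -0.441  0.661]
-0.44 193 [ 0.227 -0.437  0.661] [ 0.261 -0.4    0.738]
-0.4 634 [ 0.2   -0.4    0.675] [ 0.242 -0.36   0.771]
-0.36 589 [ 0.2   -0.36   0.688] [ 0.225 -0.32   0.781]
-0.32 369 [ 0.2   -0.32   0.042] [ 0.42 -0.28  0.81]
-0.28 497 [ 0.2   -0.28   0.042] [ 0.42  -0.249  0.817]
-0.2 86 [ 0.27  -0.182  0.043] [ 0.327 -0.161  0.116]
-0.16 76 [ 0.265 -0.16   0.047] [ 0.33  -0.121  0.117]
-0.12 25 [ 0.282 -0.12   0.042] [ 0.418 -0.08   0.115]
from [ 0.4366 -0.2718  0.1532] psi 90.56 tilt [0.0001 0.0001] q [ 0.77  0.46 -0.43  1.96  0.27  0.77  0.19]
4 rows to (0.328, -0.273, 0.07, 90.4)
   each [-0.0, -0.0271, 0.0208] rz 0.007
1 rows to (0.328, -0.273, 0.032, 90.4)
   each [0.0, 0.0, 0.038] rz -0.0
```

View pics/w15.png

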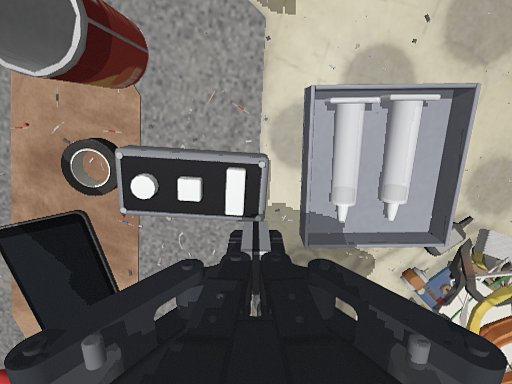

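Call:
{"name": "jog_arm", "arguments": {
  "targets": [
    {"travel":[0,-0.0264,0],"turn":[0,0,0],"grip":0},
    {"travel":[0,-0.0264,0.02],"turn":[0,0,0],"grip":0},
    {"travel":[0,-0.0264,0.03],"turn":[0,0,0],"grip":0},
    {"travel":[0,-0.0264,0.033],"turn":[0,0,0],"grip":0},
    {"travel":[0,0,0],"turn":[0,0,0],"grip":0},
    {"travel":[0,0,0],"turn":[0,0,0],"grip":0},
    {"travel":[0,0,0],"turn":[0,0,0],"grip":0},
    {"travel":[0,0,0],"turn":[0,0,0],"grip":0}
  ]
}}

```text
clock: 48.5
eef_pos: [0.3323, -0.2738, 0.0709]
tcp_rot: [2.21, 2.23, 0.001]
contact_force: [0.1, 0.6, 1.2]
finger_gap: 0.0001
grip_force: 0.0
```

```bash
python3 - <<'E'
from h import *
s=st();plan((.331,-.273,.0425,90.4,1))
E
```

```text
48.5 pos [ 0.3323 -0.2738  0.0709] rv [2.21e+00 2.23e+00 1.00e-03] F [0.1 0.6 1.2] gap 0.0001 gf 0.0
from [ 0.3323 -0.2738  0.0709] psi 90.52 tilt [ 0.0022 -0.0011] q [ 0.83  0.5  -0.35  2.25  0.39  0.45  0.18]
1 rows to (0.331, -0.273, 0.0425, 90.4, 1)
   each [0.0008, -0.0013, 0.0284] rz 0.02
```

Call:
{"name": "jog_arm", "arguments": {
  "targets": [
    {"travel":[0.0005,-0.001,0.015],"turn":[0,0,0],"grip":0},
    {"travel":[0,0,0.007],"turn":[0,0,0],"grip":0},
    {"travel":[0,0,0.004],"turn":[0,0,0],"grip":0},
    {"travel":[0,0,0.003],"turn":[0,0,0],"grip":0},
    {"travel":[0,0,0],"turn":[0,0,0],"grip":0},
    {"travel":[0,0,0],"turn":[0,0,0],"grip":0},
    {"travel":[0,0,0],"turn":[0,0,0],"grip":0},
    {"travel":[0,0,0],"turn":[0,0,0],"grip":0}
  ]
}}

```text
clock: 49.3
eef_pos: [0.3304, -0.2731, 0.0419]
tcp_rot: [2.211, 2.23, 0.0]
contact_force: [-0.3, 1.7, 11.9]
finger_gap: 0.0001
grip_force: 5.9
```

```bash
python3 - <<'E'
from h import *
s=st();plan()
E
```

```text
49.3 pos [ 0.3304 -0.2731  0.0419] rv [2.211 2.23  0.   ] F [-0.3  1.7 11.9] gap 0.0001 gf 5.9
from [ 0.3304 -0.2731  0.0419] psi 90.5 tilt [ 0.0012 -0.0008] q [ 0.78  0.55 -0.29  2.28  0.44  0.36  0.13]
```

Call:
{"name": "jog_arm", "arguments": {
  "targets": [
    {"travel":[0,0,-0.015],"turn":[0,0,0],"grip":0},
    {"travel":[0,0,-0.015],"turn":[0,0,0],"grip":0},
    {"travel":[-0.001,0.021,0],"turn":[0,0,0],"grip":0},
    {"travel":[-0.001,0.021,0],"turn":[0,0,0],"grip":0},
    {"travel":[0,0,0],"turn":[0,0,0],"grip":0},
    {"travel":[0,0,0],"turn":[0,0,0],"grip":0},
    {"travel":[0,0,0],"turn":[0,0,0],"grip":0},
    {"travel":[0,0,0],"turn":[0,0,0],"grip":0}
  ]
}}

```text
clock: 50.1
eef_pos: [0.3708, -0.2747, 0.071]
tcp_rot: [-2.212, -2.229, 0.001]
contact_force: [0.4, -1.3, 0.9]
finger_gap: 0.0002
grip_force: 0.0
```

Call:
{"name": "jog_arm", "arguments": {
  "targets": [
    {"travel":[0,0,0.015],"turn":[0,0,0],"grip":0},
    {"travel":[0,0,0.008],"turn":[0,0,0],"grip":0},
    {"travel":[0,0,0.004],"turn":[0,0,0],"grip":0},
    {"travel":[0,0,0.003],"turn":[0,0,0],"grip":0},
    {"travel":[0,0,0],"turn":[0,0,0],"grip":0},
    {"travel":[0,0,0],"turn":[0,0,0],"grip":0},
    {"travel":[0,0,0],"turn":[0,0,0],"grip":0},
    {"travel":[0,0,0],"turn":[0,0,0],"grip":0}
  ]
}}

```text
clock: 50.9
eef_pos: [0.371, -0.2747, 0.0418]
tcp_rot: [-2.212, -2.23, 0.002]
contact_force: [-3.7, 0.6, 14.0]
finger_gap: 0.0002
grip_force: 7.1
```

```bash
python3 - <<'E'
from h import *
s=st();plan()
E
```

```text
50.9 pos [ 0.371  -0.2747  0.0418] rv [-2.212e+00 -2.230e+00  2.000e-03] F [-3.7  0.6 14. ] gap 0.0002 gf 7.1
from [ 0.371  -0.2747  0.0418] psi 90.46 tilt [-0.0009 -0.0005] q [ 0.75  0.58 -0.31  2.19  0.42  0.42  0.11]
```

Square pressed. Now the long key, then up.

Call:
{"name": "jog_arm", "arguments": {
  "targets": [
    {"travel":[0,0,-0.015],"turn":[0,0,0],"grip":0},
    {"travel":[0,0,-0.015],"turn":[0,0,0],"grip":0},
    {"travel":[-0.001,0.023,0],"turn":[0,0,0],"grip":0},
    {"travel":[-0.001,0.023,0],"turn":[0,0,0],"grip":0},
    {"travel":[0,0,0],"turn":[0,0,0],"grip":0},
    {"travel":[0,0,0],"turn":[0,0,0],"grip":0},
    {"travel":[0,0,0],"turn":[0,0,0],"grip":0},
    {"travel":[0,0,0],"turn":[0,0,0],"grip":0}
  ]
}}

```text
clock: 51.7
eef_pos: [0.4167, -0.2763, 0.071]
tcp_rot: [-2.212, -2.229, 0.001]
contact_force: [-0.8, 0.3, 0.6]
finger_gap: -0.0
grip_force: 0.0
```

Call:
{"name": "jog_arm", "arguments": {
  "targets": [
    {"travel":[0,0,0.015],"turn":[0,0,0],"grip":0},
    {"travel":[0,0,0.008],"turn":[0,0,0],"grip":0},
    {"travel":[0,0,0.004],"turn":[0,0,0],"grip":0},
    {"travel":[0,0,0.003],"turn":[0,0,0],"grip":0},
    {"travel":[0,0,0],"turn":[0,0,0],"grip":0},
    {"travel":[0,0,0],"turn":[0,0,0],"grip":0},
    {"travel":[0,0,0],"turn":[0,0,0],"grip":0},
    {"travel":[0,0,0],"turn":[0,0,0],"grip":0}
  ]
}}

```text
clock: 52.5
eef_pos: [0.417, -0.2763, 0.0418]
tcp_rot: [-2.212, -2.23, 0.002]
contact_force: [-4.1, 0.9, 13.9]
finger_gap: 0.0001
grip_force: 6.6
```

Call:
{"name": "jog_arm", "arguments": {
  "targets": [
    {"travel":[0,0,-0.02],"turn":[0,0,0],"grip":0},
    {"travel":[0,0,-0.04],"turn":[0,0,0],"grip":0},
    {"travel":[0,0,-0.04],"turn":[0,0,0],"grip":0},
    {"travel":[0,0,-0.04],"turn":[0,0,0],"grip":0},
    {"travel":[0,0,0],"turn":[0,0,0],"grip":0},
    {"travel":[0,0,0],"turn":[0,0,0],"grip":0},
    {"travel":[0,0,0],"turn":[0,0,0],"grip":0},
    {"travel":[0,0,0],"turn":[0,0,0],"grip":0}
  ]
}}

```text
clock: 53.3
eef_pos: [0.417, -0.276, 0.18]
tcp_rot: [-2.211, -2.229, 0.001]
contact_force: [-0.4, -0.2, 0.3]
finger_gap: 0.0005
grip_force: 0.0
```

```bash
python3 - <<'E'
from h import *
st();c=cam('top');W=pts(c);H=W[...,2]
m=(H>.085)&(H<.15)&(abs(W[...,0]-.455)<.03)&(abs(W[...,1]-.166)<.03);print('knob',np.median(W[m],0))
m=(abs(W[...,0]-.456)<.006)&(abs(W[...,1]-.05)<.06)&(H>.05);print('bar',np.median(W[m],0))
for y in (.133,.077,.021):
    m=(abs(W[...,1]-y)<.008)&(abs(W[...,0]-.43)<.012)&(H>.03);print(y,np.percentile(H[m],80))
E
```

```text
53.3 pos [ 0.417 -0.276  0.18 ] rv [-2.211e+00 -2.229e+00  1.000e-03] F [-0.4 -0.2  0.3] gap 0.0005 gf 0.0
knob [0.45370262 0.16598863 0.10391288]
bar [0.45626883 0.05191043 0.06539302]
0.133 0.05845899909443246
0.077 0.05687575892990977
0.021 0.05634373729745841
```

All three keys are pressed, the bar is down and the arm is clear.

```bash
python3 -c "
from rig import manip
print(manip.sign_off())"
```

```text
the job is handed in; nothing more can be done
None
```

The job is handed in, but the hand-in gave no verdict: both spent barrels are in the tray, three fresh barrels lie in channels 1 to 3 with noses to -x, the bar is down across them, and the round, square and long keys were pressed in that order.

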